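Put the parts cup back in the sloping rack and shut its cover

ROBOT

A 7-joint arm with a two-finger parallel gripper is mounted at the origin on the work surface. World frame = base frame: x ahead of the robot, y to its left, z up, the work surface at z = 0. Lengths are in m, angles in rad, forces in N, time in s.
With the tool pointing down it reaches from about 0.425 to 0.95 m from the base axis. Payload 16.7 kg.
Tool frame: the origin (TCP) lies midway between the tips of the shut fingers; the grasp point (between the pads) lies 19 mm behind it; z points along the fingers, y is the direction in which the jaws open and shut (so a half turn about z gives the same grasp; the last joint's range is limited). The gripper opens to 94 mm and grips with 3 to 60 N. Pads are 16 mm wide; open, the fingers measure 119 mm over their backs; the gripper's body (75 mm by 177 mm) begins 78 mm behind the grasp point.
Start: joints at [0.998, 0.426, 0.074, 1.606, -0.034, 1.111, -0.067], TCP at [0.278, -0.615, 0.205] pointing down, gripper open.
Joint ranges: [-2.85, 2.85], [-0.5, 2.14], [-1.23, 1.37], [0.21, 2.46], [-1.02, 4.16], [0.16, 2.05], [-2.73, 2.73]. Speed limits (rad/s): [1.89, 1.89, 2.39, 2.39, 3.01, 3.01, 3.01].

INTERFACE

Orientations are given as a rotation vector (axis times angle).
In Python, from rig import r gives the robot as it stands.
- The arm moves only by the tool play_rows, never from a script. Its argument "motion" is a list of rows, each an object with "linear": the shift along the world's x, y, z each as a share of 750 mm, from -1 to 1, a list of three; "rotation": the turn, a rotation vector about the world's x, y, z each as a share of 360 degrees, from -1 to 1, a list of three; "fingers": the closure, from 0 (fully open) to 1 (shut). In form: [{"linear": [dx, dy, dz], "rotation": [rx, ry, rz], "fingers": fingers}, ...]. A call has 1 to 12 rows; each row shifts and turns the pose as measured when the row begins; what a row does not reach is not made up. A row lasts 1/10 s, in which the tool goes at most 50 mm and 8.59 degrees, less where a joint would pass 70% of its speed; a pose out of reach is approached as far as the arm can. A call with a number of a shift or a turn outside -1 to 1 is refused whole. A call with a gripper value outside its range is refused whole. The fingers move at their own pace and stop on an object; the grip force is fixed at half the most. Time passes only in rows, so rows that do not move let the fingers close. It gives the time, the measured TCP pose, the force and the opening at its end, in the units of the state.
- r.read_state(): the state, without advancing time (a new reading comes with each control period).
- r.capture(name): name is "scene" or "top" or "wrist"; returns a dict with "image" (480x640x3 uint8, red, green, blue), "K" (3x3 intrinsics, pixels), "rvec" (rotation vector, rad) and "tvec" (3), from world to camera coordinates, as OpenCV has them; the wrist camera has in their place "T_tool_cam" (4x4, takes a point from camera to tool coordinates, whose origin is the TCP and whose axes are the flange's). Camera axes: x right, y down, z forward; pixel columns grow to the right and rows downward; lengths in m; the calibration is good to about 2 mm. A picture is of the moment at which its call begins: read the wrist's pose just before it. There is no depth.
- r.sign_off(): hands the job in, once; it reports no verdict.
The state is a dict: "time_s": time; "joints": joint angles; "joint_velocities": joint speeds; "tau": joint torques, N m; "position": TCP position; "orientation": TCP orientation; "force": force on the tool from outside, world axes, zero at the start; "wrist_torque": the same for the moment, N m; "width": opening from 0.0 (shut) to 1.0 (fully open).
Only numpy, scipy, OpenCV 4.12 (cv2) and the standard library are available. Lean on these libraries where they do the work, as an engineer would, in place of code of your own. Each camera call takes 0.05 s, during which the arm holds its last target.

TASK

Put the blue parts cup back into the blue holder of the sloping rack: lower it in gently, in line with the holder, let it come to rest fully down under its own weight, and do not press or drop it, or it jams as the red and yellow ones have. Then swing the clear dust cover down until it is shut, leaving everything else on the table where it is.

Things in the scene. Friction and masses are not known exactly. Their poses are not given: they have to be found in the camera images.
- blue_cup: blue plastic parts cup: hollow tapered tumbler, open top, 100 mm tall, outer diameter 43 mm at the foot growing evenly to 63 mm at the rim, wall 3.5 mm, about 90 g. Origin at the centre of its underside, z along its axis towards the rim. Stands loose and upright on the table at the start.
- blue_holder: blue holder fixed in the rack: socket tapered like the cups, inner diameter 53.4 mm at the mouth, 66 mm deep, flange 91 mm across and 5 mm high around it. Origin at the mouth's centre, y along the row, z along the axis out of the mouth, leaning 30 degrees to the rack's front. Empty. A cup at rest in it has its underside 50 to 52 mm below the mouth (air beneath); only the tapers stop it, stiffly.
- red_holder: red cup holder in the rack, like the blue one; the red cup is jammed in it. Origin at the centre of its mouth, z along its axis out of the mouth.
- yellow_holder: yellow cup holder in the rack, like the blue one; the yellow cup is jammed in it. Origin at the centre of its mouth, z along its axis out of the mouth.
- red_cup: red plastic parts cup like the blue one, jammed fast in the red holder (it does not move), its rim 50 mm above the mouth. Origin at the centre of its underside, z along its axis towards the rim.
- yellow_cup: yellow plastic parts cup like the blue one, jammed fast in the yellow holder (it does not move), its rim 50 mm above the mouth. Origin at the centre of its underside, z along its axis towards the rim.
- rack: grey sheet-steel rack fixed to the table: panel sloping down to the robot at 30 degrees, three coloured holders in a row 105 mm apart (colours change places), between end plates 362 mm apart rising 57 mm above the panel. Origin on the table below the middle holder's mouth, x to its high back, y along the row to the left, z up; middle of the panel 95 mm above the table.
- cover (a joint): hinge of the rack's clear dust cover, a 4 mm panel 356 mm wide reaching 144 mm from the hinge: 0 = shut, parallel to the panel and 59 mm above it (10 mm over the rims of seated cups); grows as it swings up and back; 2.09 = straight up; at most 2.5. Stiff hinge: stays where it is left; 1 to 2.5 N at the free edge moves it.
- cover_hinge (a point): middle of the cover's hinge line on top of the rack's back, 180 mm above the table; hinge line along the rack's y. The point turns with the cover: -x runs from the hinge along the cover to its free edge, z out of its outer (upper when shut) face, which is at z = 6 mm.
- cover_grip (a point): centre of the aluminium grip bar, 18 mm deep, 100 mm wide and 10 mm thick, on the middle of the cover's free edge, 149 mm from the hinge.
- solder_spool: spool of solder, 68 mm across, 50 mm tall; loose bystander, to be left alone. Origin at the middle of its underside.
- screwdriver: red screwdriver, 200 mm, lying; loose bystander, to be left alone. Origin at the middle of its underside.
- multimeter: yellow multimeter, 160 x 78 x 38 mm, lying; loose bystander, to be left alone. Origin at the middle of its underside.
- flux_jar: small amber jar with white lid, 52 mm across, 62 mm tall; loose bystander, to be left alone. Origin at the middle of its underside.
- circuit_board: green circuit board, 130 x 90 mm, up to 16 mm tall; loose bystander, to be left alone. Origin at the middle of its underside.
- pliers: red-handled pliers, 170 mm, lying; loose bystander, to be left alone. Origin under its pivot, the handles to +x.
Things that resemble listed ones, but are neither listed nor needed, are in the scene too. Leave any turquoise look-alike of the blue_cup alone.

How it is judged:
By the outcome, as a careful person would: the job done as asked, in the order asked, and still so for the second after the job is handed in, with the robot touching nothing.
It also fails if it takes over 58 s, if anything falls off the work surface, if the arm or the gripper's body presses on something with over 40 N, if the wrist force passes 120 N, or if a joint passes its speed limit or range.

## Working session

There is one attempt and no reset: what is moved stays moved. The work goes in short steps, Python scripts to look and compute and a tool call to move; the robot and the scene stay as the last step left them, time stands still between calls to the robot, and variables do not carry over. Pictures are saved under pics/ and viewed, and the job is handed in when it is done.

Besides the shell and the picture viewer there is one more tool, called after "Call:" as name(argument=value, ...) on one line, values as JSON. play_rows: Moves the arm, as the interface text tells. Shift numbers are shares of 750 mm and turn numbers shares of 360 degrees, none past 1 either way. Its arguments: {"type":"object","properties":{"motion":{"type":"array"}},"required":["motion"]}

```bash
ls; mkdir -p pics; python3 - <<'E'
from rig import r
import cv2
print(r.read_state())
for n in ["scene","top","wrist"]:
    c=r.capture(n); cv2.imwrite(f"pics/{n}0.png",c["image"][:,:,::-1]); print(n,{k:v for k,v in c.items() if k!="image"})
E
```

```text
pics
{'time_s': 0.0, 'joints': array([ 0.99745901,  0.4266788 ,  0.07383848,  1.60657131, -0.03409091,
        1.1107994 , -0.06709551]), 'joint_velocities': array([ 0.00029425, -0.00171468,  0.00085958,  0.00158948, -0.00019662,
        0.00196137,  0.00035771]), 'tau': array([-1.09593679e-03, -9.35788321e+01,  3.66653256e+00, -4.54206204e+01,
       -4.89244109e-02,  1.97613129e-02,  1.31776478e-04]), 'position': array([ 0.27740862, -0.6149048 ,  0.20482649]), 'orientation': array([-3.07019202e+00, -6.60531776e-01,  5.28723751e-04]), 'force': array([0.25242809, 0.26885415, 0.96733615]), 'wrist_torque': array([-0.02231581, -0.01344079,  0.01266301]), 'width': 0.9995845592926912}
scene {'K': array([[436.91073974,   0.        , 321.83655102],
       [  0.        , 436.91073974, 237.18940774],
       [  0.        ,   0.        ,   1.        ]]), 'rvec': array([ 1.63344264,  1.86930251, -0.78905685]), 'tvec': array([ 0.20413888, -0.23094919,  1.49408967])}
top {'K': array([[612.8012612 ,   0.        , 324.87906095],
       [  0.        , 612.8012612 , 237.58376889],
       [  0.        ,   0.        ,   1.        ]]), 'rvec': array([ 2.21170705, -2.1831889 ,  0.08639709]), 'tvec': array([-0.14151527,  0.50189073,  1.53738031])}
wrist {'K': array([[421.12517579,   0.        , 317.26143812],
       [  0.        , 421.12517579, 233.85890494],
       [  0.        ,   0.        ,   1.        ]]), 'T_tool_cam': array([[ 1.33582096e-03, -9.60668714e-01, -2.77693784e-01,
         8.14576657e-02],
       [ 9.99998458e-01,  1.59985504e-03, -7.24221424e-04,
        -1.98015446e-04],
       [ 1.14000666e-03, -2.77692388e-01,  9.60669370e-01,
        -1.79788509e-01],
       [ 0.00000000e+00,  0.00000000e+00,  0.00000000e+00,
         1.00000000e+00]])}
```

View pics/scene0.png

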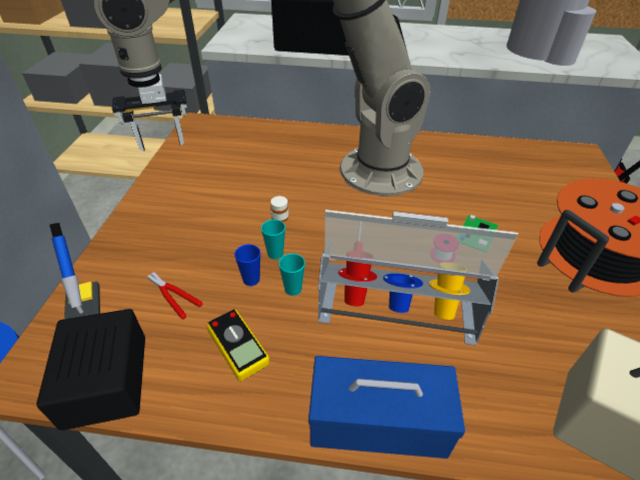

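View pics/top0.png

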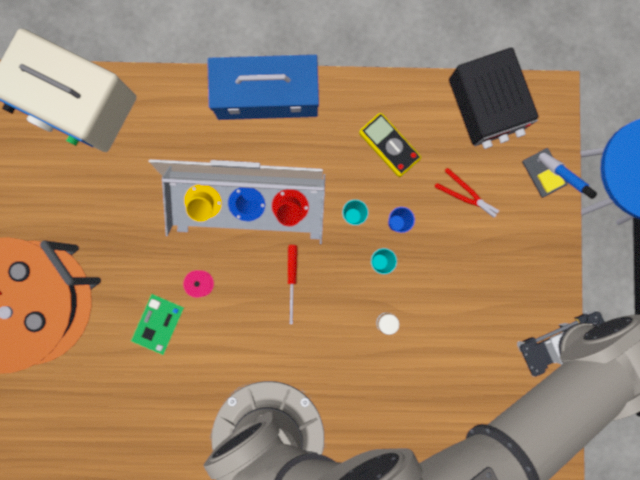

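View pics/wrist0.png

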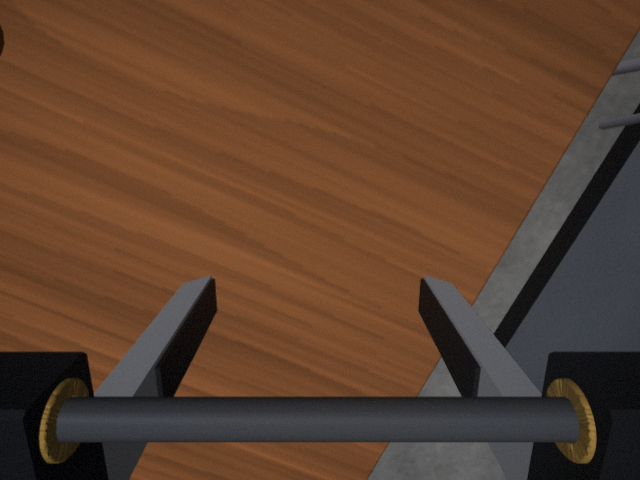

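```bash
python3 - <<'E'
import cv2
t=cv2.imread('pics/top0.png'); s=cv2.imread('pics/scene0.png')
cv2.imwrite('pics/t1.png',cv2.resize(t[140:290,140:340],None,fx=4,fy=4,interpolation=cv2.INTER_CUBIC))
cv2.imwrite('pics/t2.png',cv2.resize(t[160:290,330:510],None,fx=4,fy=4,interpolation=cv2.INTER_CUBIC))
cv2.imwrite('pics/s1.png',cv2.resize(s[200:350,310:530],None,fx=3.6,fy=3.6,interpolation=cv2.INTER_CUBIC))
E
```

```text
(no output)
```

View pics/t1.png

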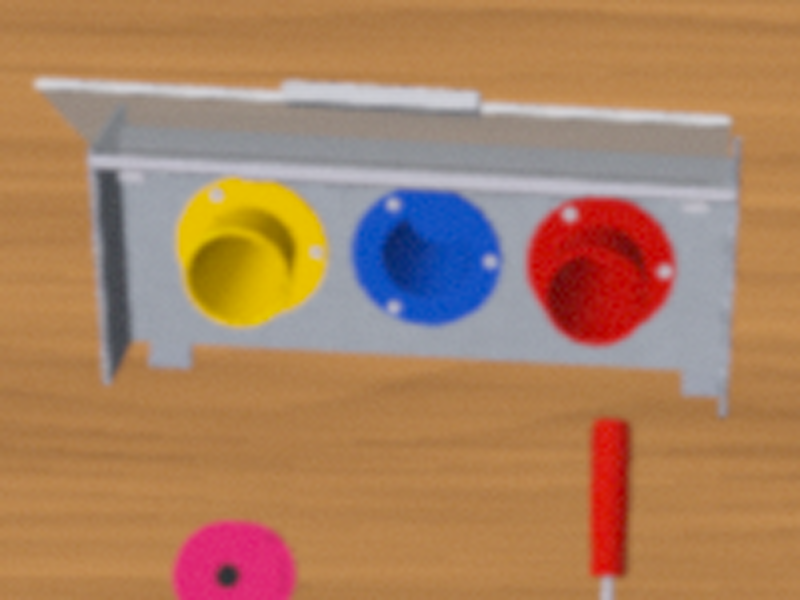

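View pics/t2.png

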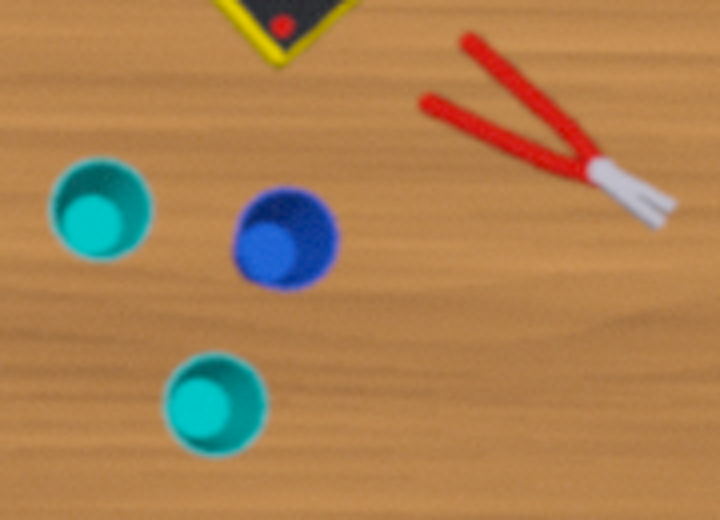

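View pics/s1.png

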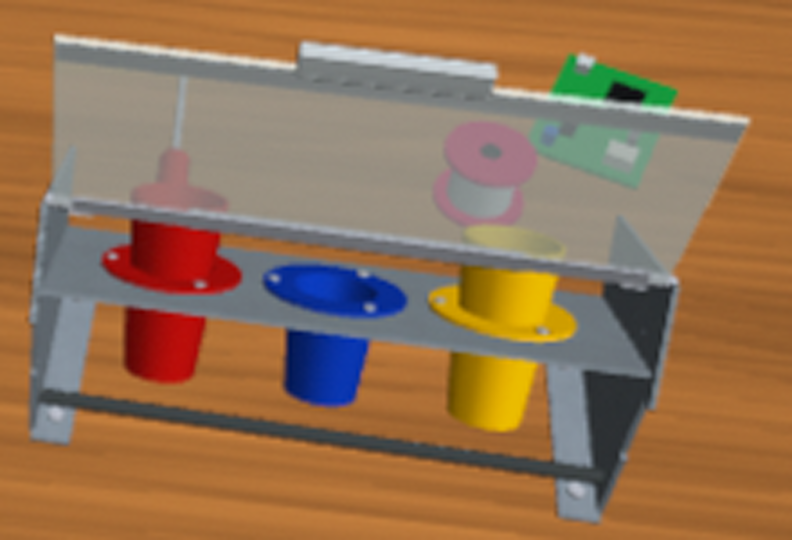

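```bash
cat > h.py <<'E'
import numpy as np, cv2
from scipy.spatial.transform import Rotation as R
def cams(c): return c["K"],cv2.Rodrigues(np.array(c["rvec"]))[0],np.array(c["tvec"])
def wristcam(c,st):
    T=np.eye(4);T[:3,:3]=R.from_rotvec(st["orientation"]).as_matrix();T[:3,3]=st["position"]
    W=T@c["T_tool_cam"]; Rm=W[:3,:3].T
    return c["K"],Rm,-Rm@W[:3,3]
def ray(cam,uv):
    K,Rm,t=cam; d=Rm.T@np.linalg.solve(K,[uv[0],uv[1],1]); return -Rm.T@t,d
def onz(cam,uv,z):
    o,d=ray(cam,uv); return o+d*(z-o[2])/d[2]
def proj(cam,P):
    K,Rm,t=cam; p=(np.atleast_2d(P)@Rm.T+t)@K.T; return p[:,:2]/p[:,2:]
E
python3 - <<'E'
from h import *; from rig import r
T=cams(r.capture("top")); S=cams(r.capture("scene"))
t1=lambda u,v:(u/4+140-.375,v/4+140-.375); s1=lambda u,v:(u/3.6+310-.36,v/3.6+200-.36); t2=lambda u,v:(u/4+330-.375,v/4+160-.375)
print("cup",onz(T,t2(287,239),.1),"turq",onz(T,t2(101,210),.1),onz(T,t2(216,405),.1))
print("flange",onz(T,t1(427,257),.1),onz(S,s1(335,289),.1))
print("hinge rail ends",onz(T,t1(90,160),.18),onz(T,t1(735,193),.18))
print("spool etc",onz(T,t1(235,575),.05))
print("gripbar",onz(T,t1(380,95),.33),onz(S,s1(398,62),.33), onz(T,t1(380,95),.3),onz(S,s1(398,62),.3))
E
```

```text
cup [ 0.54492458 -0.31746381  0.1       ] turq [ 0.560882   -0.20515403  0.1       ] [ 0.44441557 -0.27526989  0.1       ]
flange [0.5770953  0.05601561 0.1       ] [0.58087803 0.05489737 0.1       ]
hinge rail ends [0.62044864 0.23915    0.18      ] [ 0.60701208 -0.1275628   0.18      ]
spool etc [0.38445476 0.17559712 0.05      ]
gripbar [0.63285969 0.05547585 0.33      ] [0.62631887 0.05467247 0.33      ] [0.63834345 0.05949756 0.3       ] [0.59038945 0.06089182 0.3       ]
```

Call:
play_rows(motion=[{"linear":[0.04,0.044,0.007],"rotation":[0,0,-0.008],"fingers":0},{"linear":[0.04,0.044,0.007],"rotation":[0,0,-0.008],"fingers":0},{"linear":[0.04,0.044,0.007],"rotation":[0,0,-0.008],"fingers":0},{"linear":[0.04,0.044,0.007],"rotation":[0,0,-0.008],"fingers":0},{"linear":[0.04,0.044,0.007],"rotation":[0,0,-0.008],"fingers":0},{"linear":[0.04,0.044,0.007],"rotation":[0,0,-0.008],"fingers":0},{"linear":[0.04,0.044,0.007],"rotation":[0,0,-0.008],"fingers":0},{"linear":[0.03,0.03,0.007],"rotation":[0,0,-0.008],"fingers":0},{"linear":[0,0,0],"rotation":[0,0,0],"fingers":0}])

```text
time_s: 1.15
position: [0.5143, -0.3501, 0.2477]
orientation: [-3.139, -0.001, 0.002]
force: [-0.6, 0.7, 1.0]
width: 1.0
```

```bash
cat > snap.py <<'E'
import sys,pickle; from h import *; from rig import r
n=sys.argv[1]; st=r.read_state(); c=r.capture("wrist")
cv2.imwrite(f"pics/{n}.png",c["image"][:,:,::-1]); pickle.dump((st,c),open(n+".pkl","wb"))
M=R.from_rotvec(st["orientation"]).as_matrix()
print(st["time_s"],st["position"],st["force"],st["wrist_torque"],st["width"]);print(M.round(4)); print(st["joints"].round(3))
E
python3 snap.py w1
```

```text
1.15 [ 0.51432472 -0.35008655  0.24772422] [-0.63085757  0.72292792  1.03781618] [0.08979477 0.03651978 0.02103281] 1.0003546981483127
[[ 1.      0.001  -0.0013]
 [ 0.001  -1.      0.0031]
 [-0.0013 -0.0031 -1.    ]]
[ 0.483  0.308  0.016  1.679 -0.008  1.157 -1.069]
```

View pics/w1.png

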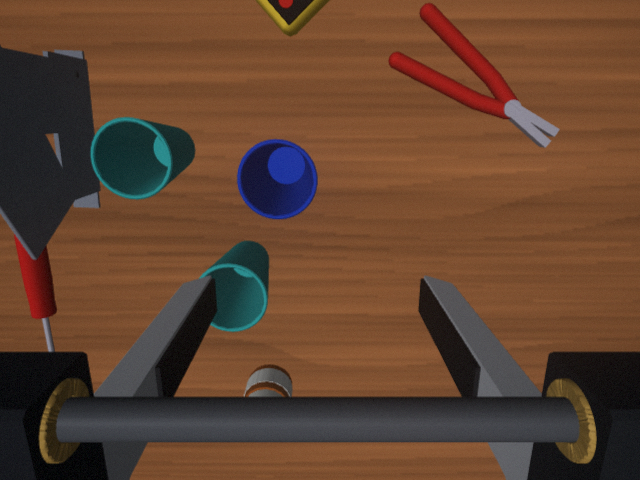

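```bash
cat >> h.py <<'E'
def bluemask(img,lo=(105,100,40),hi=(128,255,255)):
    return cv2.inRange(cv2.cvtColor(img,cv2.COLOR_RGB2HSV),lo,hi)
def blobs(m,amin=300):
    n,l,s,ce=cv2.connectedComponentsWithStats(m); 
    return [(l==i).astype(np.uint8) for i in range(1,n) if s[i,4]>amin]
def fitel(b):
    cs,_=cv2.findContours(b,cv2.RETR_EXTERNAL,cv2.CHAIN_APPROX_NONE); c=max(cs,key=len); return cv2.fitEllipse(c),c
E
python3 - <<'E'
from h import *; import pickle
st,c=pickle.load(open('w1.pkl','rb')); cam=wristcam(c,st)
from scipy.optimize import least_squares
for b in blobs(bluemask(c["image"])):
    e,ct=fitel(b); print(e); ct=ct[:,0].astype(float)
    P=np.array([onz(cam,p,.1) for p in ct])
    f=least_squares(lambda q:np.hypot(*(P[:,:2]-q[:2]).T)-q[2],[.545,-.317,.0315],loss='soft_l1',f_scale=.0005)
    print(f.x,np.abs(f.fun).max())
E
```

```text
((276.7019958496094, 178.7732391357422), (77.91291046142578, 80.14720153808594), 132.37583923339844)
[ 0.54447817 -0.31733345  0.03090065] 0.0005502889348843847
```

Call:
play_rows(motion=[{"linear":[0.02,0.022,-0.02],"rotation":[-0.0003,-0.0001,-0.003],"fingers":0},{"linear":[0.02,0.022,-0.02],"rotation":[-0.0002,-0.0001,-0.003],"fingers":0},{"linear":[0,0,0],"rotation":[0,0,0],"fingers":0}])

```text
time_s: 1.5
position: [0.5409, -0.3215, 0.2164]
orientation: [3.139, -0.064, -0.002]
force: [-1.0, 0.4, 0.2]
width: 0.995
```

```bash
python3 snap.py w2
```

```text
1.5 [ 0.54092633 -0.3214961   0.2164394 ] [-1.00003099  0.39868341  0.22999409] [0.0653755  0.06196484 0.00455772] 0.995469711613331
[[ 0.9992 -0.0407 -0.0015]
 [-0.0407 -0.9992 -0.0024]
 [-0.0014  0.0025 -1.    ]]
[ 4.270e-01  3.430e-01  6.000e-03  1.700e+00  1.000e-03  1.099e+00
 -1.179e+00]
```

Call:
play_rows(motion=[{"linear":[0.005,0.0055,-0.04],"rotation":[0,0,0],"fingers":0},{"linear":[0,0,-0.04],"rotation":[0,0,0],"fingers":0},{"linear":[0,0,-0.04],"rotation":[0,0,0],"fingers":0},{"linear":[0,0,-0.04],"rotation":[0,0,0],"fingers":0},{"linear":[0,0,0],"rotation":[0,0,0],"fingers":0}])

```text
time_s: 2.05
position: [0.5388, -0.3291, 0.0973]
orientation: [3.132, -0.076, 0.002]
force: [-0.2, 0.0, -0.9]
width: 1.005
```

```bash
python3 snap.py w3
```

```text
2.05 [ 0.53884697 -0.3291344   0.09728776] [-0.21632769  0.04831281 -0.87054586] [0.0444778  0.07751533 0.03639841] 1.005148752548497
[[ 0.9988 -0.0483  0.0012]
 [-0.0483 -0.9988 -0.009 ]
 [ 0.0017  0.009  -1.    ]]
[ 0.438  0.464  0.005  1.806  0.007  0.867 -1.181]
```

View pics/w3.png

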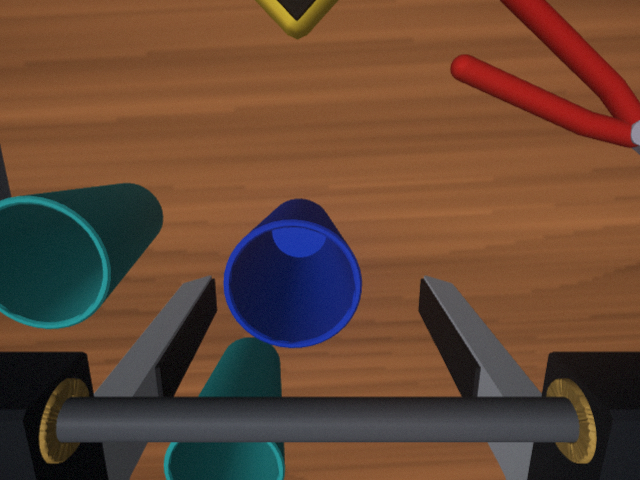

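Call:
play_rows(motion=[{"linear":[0.0075,0.0157,0],"rotation":[0.0014,0.0002,0.0018],"fingers":0},{"linear":[0,0,0],"rotation":[0,0,0],"fingers":0},{"linear":[0,0,0],"rotation":[0,0,0],"fingers":0}])

```text
time_s: 2.4
position: [0.5472, -0.3199, 0.1045]
orientation: [3.138, -0.06, 0.011]
force: [0.3, 0.9, 0.3]
width: 0.999
```

```bash
python3 snap.py w4; python3 snap.py w4b
```

```text
2.4 [ 0.54718183 -0.3198635   0.10454796] [0.33617638 0.85757761 0.34633839] [-0.00274228  0.01341594 -0.04845103] 0.9985461775227172
[[ 0.9993 -0.038   0.007 ]
 [-0.0379 -0.9993 -0.0035]
 [ 0.0071  0.0032 -1.    ]]
[ 0.429  0.458 -0.003  1.796  0.002  0.88  -1.183]
2.45 [ 0.54750388 -0.31960484  0.10466937] [0.12735109 0.00558472 0.61447217] [ 0.07339208 -0.04572381 -0.04058425] 1.001597436785738
[[ 0.9993 -0.0376  0.0075]
 [-0.0376 -0.9993 -0.0034]
 [ 0.0076  0.0031 -1.    ]]
[ 0.429  0.457 -0.003  1.796  0.002  0.88  -1.183]
```

Call:
play_rows(motion=[{"linear":[-0.004,0.0035,-0.012],"rotation":[0.0005,0.0012,0],"fingers":0},{"linear":[0,0,-0.012],"rotation":[0,0,0],"fingers":0},{"linear":[0,0,-0.012],"rotation":[0,0,0],"fingers":0},{"linear":[0,0,-0.012],"rotation":[0,0,0],"fingers":0},{"linear":[0,0,0],"rotation":[0,0,0],"fingers":0}])

```text
time_s: 3.0
position: [0.5436, -0.3166, 0.0651]
orientation: [-3.141, 0.059, 0.002]
force: [0.5, 0.5, 0.4]
width: 0.995
```

```bash
python3 snap.py w5; python3 snap.py w5b
```

```text
3.0 [ 0.54357197 -0.31659491  0.06514091] [0.51407926 0.46461206 0.3665387 ] [0.01514301 0.0264369  0.03611946] 0.9954959966606042
[[ 9.993e-01 -3.760e-02 -1.400e-03]
 [-3.760e-02 -9.993e-01  1.000e-04]
 [-1.400e-03 -0.000e+00 -1.000e+00]]
[ 0.428  0.504 -0.005  1.824  0.004  0.815 -1.187]
3.05 [ 0.54380903 -0.31672946  0.06571815] [ 0.49444472 -0.85253931 -0.00929318] [ 0.09968405  0.06796324 -0.05348902] 0.997326003333558
[[ 9.993e-01 -3.750e-02 -1.000e-03]
 [-3.750e-02 -9.993e-01 -2.000e-04]
 [-1.000e-03  2.000e-04 -1.000e+00]]
[ 0.428  0.503 -0.005  1.824  0.004  0.816 -1.187]
```

View pics/w5b.png

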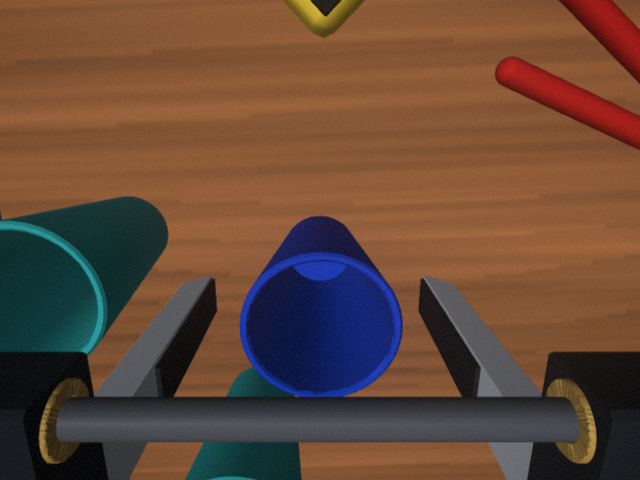

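```bash
python3 - <<'E'
from h import *; import pickle
from scipy.optimize import least_squares
for n in['w3','w4','w5b']:
  st,c=pickle.load(open(n+'.pkl','rb')); cam=wristcam(c,st)
  for b in blobs(bluemask(c["image"])):
    e,ct=fitel(b); ct=ct[:,0].astype(float); ct=ct[ct[:,1]>e[0][1]]
    P=np.array([onz(cam,p,.1) for p in ct])
    f=least_squares(lambda q:np.hypot(*(P[:,:2]-q[:2]).T)-.0312,[.545,-.317],loss='soft_l1',f_scale=.0005)
    print(n,f.x,np.abs(f.fun).max())
E
```

```text
w3 [ 0.54477852 -0.31755608] 0.00047333411572478973
w4 [ 0.54488623 -0.31753125] 0.0004753263907833656
w5b [ 0.54486998 -0.31750771] 0.0005400812625782556
```

Call:
play_rows(motion=[{"linear":[0.0012,-0.001,0],"rotation":[0,0,0],"fingers":0.2},{"linear":[0,0,0],"rotation":[0,0,0],"fingers":1},{"linear":[0,0,0],"rotation":[0,0,0],"fingers":1},{"linear":[0,0,0],"rotation":[0,0,0],"fingers":1},{"linear":[0,0,0],"rotation":[0,0,0],"fingers":1},{"linear":[0,0,0],"rotation":[0,0,0],"fingers":1}])

```text
time_s: 3.7
position: [0.5459, -0.3182, 0.0677]
orientation: [3.14, -0.059, 0.003]
force: [0.2, -0.4, -1.0]
width: 0.658
```

```bash
python3 snap.py w6; python3 snap.py w6b
```

```text
3.7 [ 0.54591711 -0.3182135   0.06770858] [ 0.17681427 -0.44928476 -1.03343186] [ 0.08100397  0.04202926 -0.00227768] 0.6577248023006709
[[ 0.9993 -0.0377  0.0016]
 [-0.0377 -0.9993 -0.0014]
 [ 0.0017  0.0013 -1.    ]]
[ 0.429  0.503 -0.004  1.819  0.004  0.818 -1.186]
3.75 [ 0.54587263 -0.31823871  0.06769394] [-0.09813433 -1.28789251 -0.08952612] [ 0.07490718 -0.04773821 -0.01301896] 0.6582808780717239
[[ 0.9993 -0.0378  0.0016]
 [-0.0378 -0.9993 -0.0014]
 [ 0.0016  0.0013 -1.    ]]
[ 0.429  0.503 -0.004  1.819  0.004  0.818 -1.186]
```

View pics/w6b.png

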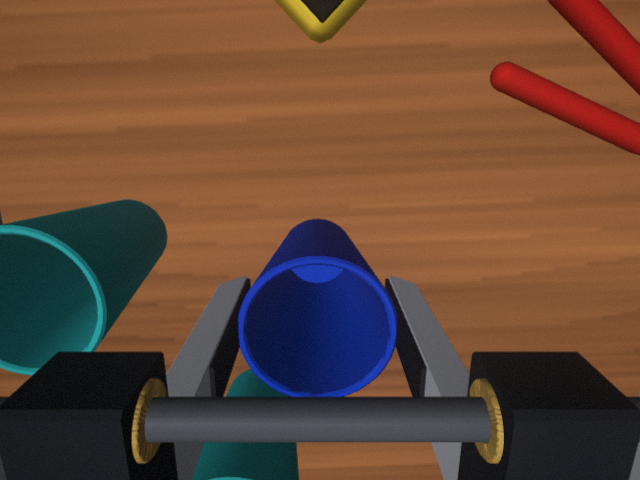

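Call:
play_rows(motion=[{"linear":[0,0,0.01],"rotation":[0,0,0],"fingers":1},{"linear":[0,0,0.03],"rotation":[0,0,0],"fingers":1},{"linear":[0,0,0.04],"rotation":[0,0,0],"fingers":1},{"linear":[0,0,0.05],"rotation":[0,0,0],"fingers":1},{"linear":[0,0,0.05],"rotation":[0,0,0],"fingers":1},{"linear":[0,0,0.05],"rotation":[0,0,0],"fingers":1},{"linear":[0,0,0.05],"rotation":[0,0,0],"fingers":1},{"linear":[0,0,0],"rotation":[0,0,0],"fingers":1},{"linear":[0,0,0],"rotation":[0,0,0],"fingers":1}])

```text
time_s: 4.7
position: [0.5433, -0.3169, 0.2897]
orientation: [3.14, -0.059, 0.002]
force: [-0.1, -0.8, -2.6]
width: 0.657
```

```bash
python3 snap.py w7; python3 - <<'E'
from h import *; from rig import r; import pickle
T=r.capture("top");S=r.capture("scene"); pickle.dump((T,S),open('ts.pkl','wb'))
for n,c in(("T",T),("S",S)):
    for b in blobs(bluemask(c["image"],(100,120,40)),150):
        ys,xs=np.nonzero(b); print(n,xs.min(),xs.max(),ys.min(),ys.max(),len(xs))
cv2.imwrite('pics/tt.png',T["image"][:,:,::-1])
E
```

```text
4.7 [ 0.54327235 -0.31694693  0.28966064] [-0.11195201 -0.80789842 -2.57659648] [ 0.04079565  0.04008578 -0.00251961] 0.6573538008283724
[[ 0.9993 -0.0377  0.0015]
 [-0.0377 -0.9993 -0.0011]
 [ 0.0015  0.0011 -1.    ]]
[ 0.419  0.289  0.008  1.613 -0.002  1.238 -1.181]
T 208 317 55 118 6034
T 601 639 119 219 2878
T 555 588 165 191 343
T 228 264 188 220 953
S 222 251 169 219 1137
S 52 73 235 277 547
S 383 422 273 288 429
S 390 411 292 312 391
S 0 18 322 361 436
S 309 464 356 457 12805
```

View pics/w7.png

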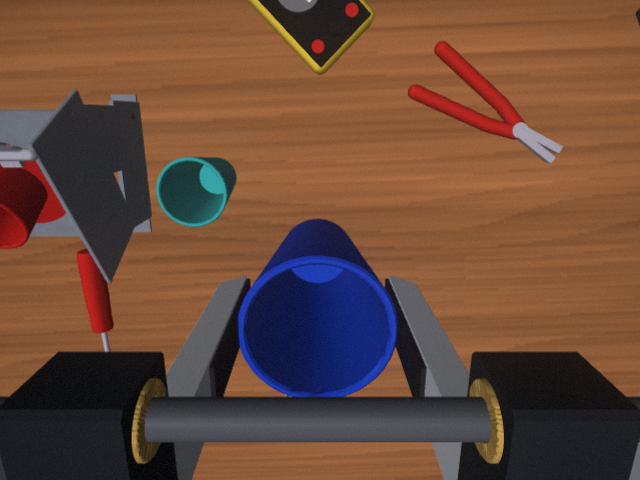

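View pics/tt.png

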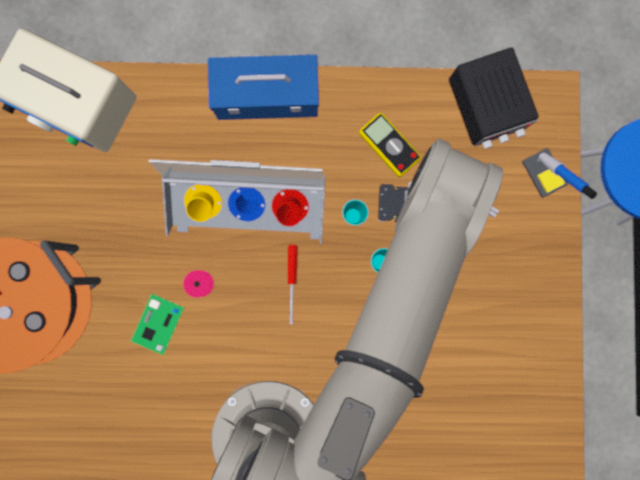

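```bash
cat > flange.py <<'E'
from h import *; import pickle
from scipy.optimize import least_squares
T,S=pickle.load(open('ts.pkl','rb'))
def contour(c,box):
    b=[b for b in blobs(bluemask(c["image"],(100,120,40)),150) if box(np.nonzero(b)[1].mean(),np.nonzero(b)[0].mean())][0]
    return fitel(cv2.morphologyEx(b,cv2.MORPH_CLOSE,np.ones((7,7),np.uint8)))[1][:,0].astype(float)
ct=contour(T,lambda x,y:220<x<270 and y>180)
cs=contour(S,lambda x,y:380<x<425 and 270<y<290)
cs=cs  # blob is flange only (body separate)
yaw=-0.0377
n=R.from_euler('z',yaw).apply([-.5,0,.866025])
def res(cam,ct,C,rad):
    K,Rm,t=cam; o=-Rm.T@t; out=[]
    for p in ct:
        d=ray(cam,p)[1]; s=((C-o)@n)/(d@n); out.append(np.linalg.norm(o+s*d-C)-rad)
    return np.array(out)
f=lambda q:np.r_[res(cams(T),ct,q[:3],q[3]),res(cams(S),cs,q[:3],q[4])*.7]
s=least_squares(f,[.578,.055,.1,.045,.045],loss='soft_l1',f_scale=.001)
print(s.x,np.sqrt((s.fun**2).mean()))
E
python3 flange.py
```

```text
[0.57778554 0.05670483 0.09566314 0.04338524 0.04655656] 0.0015012722081051862
```

Call:
play_rows(motion=[{"linear":[-0.011,0.04,0.006],"rotation":[-0.0004,-0.0095,0],"fingers":1},{"linear":[-0.011,0.055,0.006],"rotation":[-0.0004,-0.0095,0],"fingers":1},{"linear":[-0.011,0.055,0.006],"rotation":[-0.0004,-0.0095,0],"fingers":1},{"linear":[-0.011,0.055,0.006],"rotation":[-0.0004,-0.0095,0],"fingers":1},{"linear":[-0.011,0.055,0.006],"rotation":[-0.0004,-0.0095,0],"fingers":1},{"linear":[-0.011,0.055,0.006],"rotation":[-0.0004,-0.0095,0],"fingers":1},{"linear":[-0.011,0.055,0.006],"rotation":[-0.0004,-0.0095,0],"fingers":1},{"linear":[-0.011,0.055,0.006],"rotation":[-0.0004,-0.0095,0],"fingers":1},{"linear":[-0.011,0.055,0.006],"rotation":[-0.0004,-0.0095,0],"fingers":1},{"linear":[0,0.03,0],"rotation":[0,0,0],"fingers":1},{"linear":[0,0,0],"rotation":[0,0,0],"fingers":1},{"linear":[0,0,0],"rotation":[0,0,0],"fingers":1}])

```text
time_s: 6.05
position: [0.4572, 0.0783, 0.3137]
orientation: [3.02, -0.054, 0.834]
force: [-0.7, -1.7, -0.8]
width: 0.66
```

```bash
python3 snap.py w8
```

```text
6.05 [0.45723393 0.0783295  0.31373989] [-0.65454282 -1.68757276 -0.84313475] [-0.01723718  0.56984286 -0.02111981] 0.6597464422830107
[[ 0.8576 -0.0358  0.513 ]
 [-0.0312 -0.9994 -0.0175]
 [ 0.5133 -0.001  -0.8582]]
[ 0.213 -0.337 -0.546  2.255  0.036  0.673 -1.982]
```

View pics/w8.png

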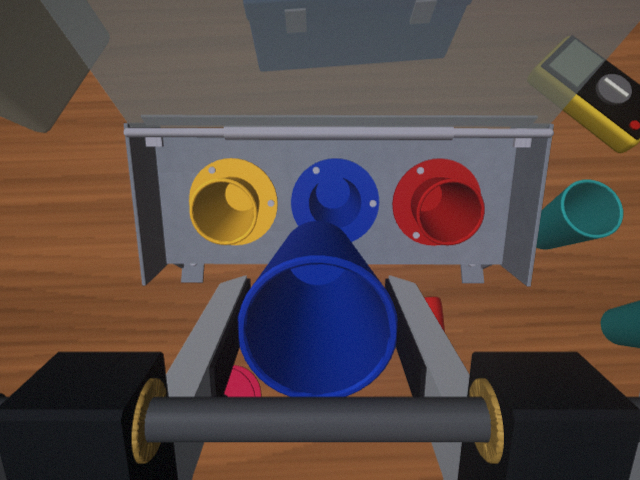

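```bash
python3 - <<'E'
import cv2
t=cv2.imread('pics/w8.png')
cv2.imwrite('pics/w8z.png',cv2.resize(t[115:295,120:560],None,fx=1.8,fy=1.8,interpolation=cv2.INTER_CUBIC))
cv2.imwrite('pics/w8y.png',cv2.resize(t[150:255,180:390],None,fx=3.8,fy=3.8,interpolation=cv2.INTER_CUBIC))
E
```

```text
(no output)
```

View pics/w8y.png

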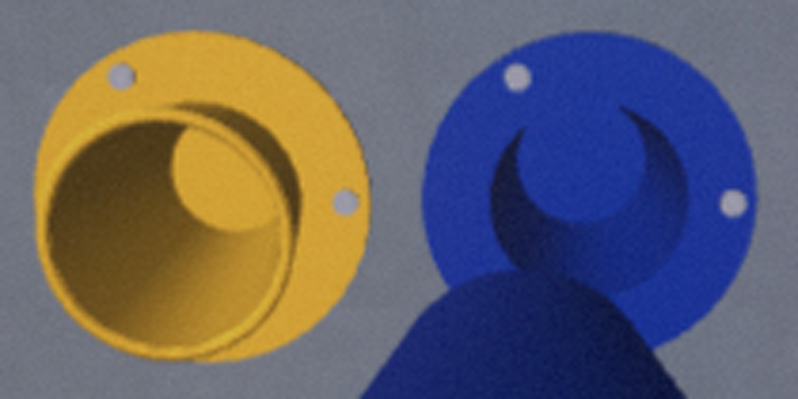

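```bash
cat > fitw.py <<'E'
from h import *; import pickle,sys
from scipy.optimize import least_squares
def run(names,init=(.578,.0567,.0957,-.0377),order=(1,-1),verbose=True):
    data=[]
    for nme in names:
        st,c=pickle.load(open(nme+'.pkl','rb')); cam=wristcam(c,st); img=c["image"]
        hsv=cv2.cvtColor(img,cv2.COLOR_RGB2HSV)
        for col,off in(("y",.105),("b",0),("r",-.105)):
            h=hsv[...,0]; sat=(hsv[...,1]>110)
            m={"y":sat&(h>15)&(h<35),"b":sat&(h>105)&(h<130),"r":sat&((h<6)|(h>174))}[col].astype(np.uint8)
            m=cv2.morphologyEx(m,cv2.MORPH_CLOSE,np.ones((9,9),np.uint8))
            cs,_=cv2.findContours(m,cv2.RETR_EXTERNAL,cv2.CHAIN_APPROX_NONE)
            ct=np.concatenate([x[:,0] for x in cs]).astype(float)
            data.append((cam,ct,col,off))
    def frame(yaw): return R.from_euler('z',yaw).apply(np.array([[0.,1,0],[-.5,0,.8660254]]))
    def res(q,sel=None,collect=False):
        y,n=frame(q[3]); out=[];se=[]
        for i,(cam,ct,col,off) in enumerate(data):
            C=q[:3]+off*y; o=-cam[1].T@cam[2]
            D=(np.c_[ct,np.ones(len(ct))]@np.linalg.inv(cam[0]).T)@cam[1]
            rr=[]
            for hgt,rad in((q[4],.0455),(.050,.0315)):
                Q=C+hgt*n; s=((Q-o)@n)/(D@n); rr.append(np.linalg.norm(o+s[:,None]*D-Q,axis=1)-rad)
            if col=="b": rr[1]=rr[1]+9
            rr=np.array(rr)
            if collect: se.append([np.abs(rr[0])<tol,np.abs(rr[1])<tol])
            else:
                for k in range(2): out.append(rr[k][sel[i][k]])
        return se if collect else np.concatenate(out)
    q=np.array(list(init)+[0.0])
    for tol in(.006,.004,.0025,.002,.0015):
        sel=res(q,collect=True); s=least_squares(lambda p:res(p,sel),q,loss='soft_l1',f_scale=.0005); q=s.x
    if verbose: print(q.round(5),"rms mm",1e3*np.sqrt((s.fun**2).mean()),[[int(a.sum()) for a in x] for x in sel])
    return q
if __name__=="__main__": run(sys.argv[1:])
E
python3 fitw.py w8
```

```text
[ 0.57854  0.05728  0.09282 -0.03678  0.00436] rms mm 0.469901089183047 [[211, 70], [188, 0], [196, 80]]
```

```bash
cat > cupfit.py <<'E'
from h import *; import pickle,sys
from scipy.optimize import least_squares
def run(name):
    st,c=pickle.load(open(name+'.pkl','rb')); img=c["image"]; K=c["K"]; X=c["T_tool_cam"]
    m=bluemask(img,(100,110,30),(130,255,255)); bs=[b for b in blobs(m) if b[330,318]]
    ct=fitel(bs[0])[1][:,0].astype(float); ct=ct[ct[:,1]<395]
    D=(np.c_[ct,np.ones(len(ct))]@np.linalg.inv(K).T)@X[:3,:3].T; o=X[:3,3]
    def rr(q):
        ax=R.from_rotvec([q[2],q[3],0]).apply([0,0,-1.]) # rim direction in tool frame
        B=np.array([q[0],q[1],q[4]]); out=[]
        for h,rad in((.1,.0315),(0,.0215)):
            Q=B+h*ax; s=((Q-o)@ax)/(D@ax); out.append(np.linalg.norm(o+s[:,None]*D-Q,axis=1)-rad)
        return np.array(out)
    q=np.array([0,0,0,0,.0677])
    for tol in(.006,.003,.002,.0015):
        r0=rr(q); a=[np.abs(r0[0])<tol,(np.abs(r0[1])<tol)&(ct[:,1]<240)]
        s=least_squares(lambda p:np.r_[rr(p)[0][a[0]],rr(p)[1][a[1]],(p[4]-.0677)/3],q,loss='soft_l1',f_scale=.0005); q=s.x
    print(name,q.round(4),1e3*np.sqrt((s.fun**2).mean()),a[0].sum(),a[1].sum())
for n in sys.argv[1:]: run(n)
E
python3 cupfit.py w6b w7 w8
```

```text
w6b [-0.0032 -0.0009  0.0036 -0.0219  0.0685] 0.31002349927241096 283 70
w7 [-0.0032 -0.0009  0.0036 -0.0224  0.0687] 0.2813783048915329 288 70
w8 [-0.004  -0.0011  0.0044 -0.032   0.0689] 0.2998359385005855 286 16
```

```bash
cat > plan.py <<'E'
from h import *; import sys
from rig import r
C=np.array([.5778,.0573,.094]); yaw=-.0368
off=np.array([-.001,-.0008,.0677])
def tgt(h,C=C,dx=0,dy=0):
    Z=R.from_euler('z',yaw).as_matrix(); c,s=np.cos(np.pi/6),.5
    M=Z@np.array([[c,0,s],[0,-1,0],[s,0,-c]]); n=-M[:,2]
    return M, C+h*n-M@off+M@np.array([dx,dy,0])
def delta(h,**k):
    st=r.read_state(); M,p=tgt(h,**k); Mc=R.from_rotvec(st["orientation"])
    dp=p-st["position"]; dr=(R.from_matrix(M)*Mc.inv()).as_rotvec()
    print("t",st["time_s"],"F",st["force"].round(1),"tau",st["wrist_torque"].round(2),"w",round(st["width"],3))
    print("pos err in tool frame mm",(M.T@dp*1e3).round(2)," rot mrad",(dr*1e3).round(1))
    print("linear",(dp/.75).round(4),"rot",(dr/2/np.pi).round(4),"dp",dp.round(4), "j",st["joints"].round(2))
if __name__=="__main__":
    a=[float(x) for x in sys.argv[1:]]; delta(a[0],dx=a[1] if len(a)>1 else 0,dy=a[2] if len(a)>2 else 0)
E
python3 plan.py .06
```

```text
t 6.1 F [-0.1  1.2 -0.6] tau [ 0.08  0.6  -0.  ] w 0.655
pos err in tool frame mm [ -4.02  17.23 123.18]  rot mrad [-0.8 15.4 -0.5]
linear [ 0.0766 -0.0258 -0.1449] rot [-0.0001  0.0025 -0.0001] dp [ 0.0574 -0.0194 -0.1087] j [ 0.21 -0.34 -0.55  2.25  0.04  0.67 -1.98]
```

Call:
play_rows(motion=[{"linear":[0.006,-0.013,-0.015],"rotation":[0,0.0012,0],"fingers":1},{"linear":[0.014,-0.013,-0.025],"rotation":[0,0.0012,0],"fingers":1},{"linear":[0.014,0,-0.025],"rotation":[0,0,0],"fingers":1},{"linear":[0.014,0,-0.025],"rotation":[0,0,0],"fingers":1},{"linear":[0.014,0,-0.025],"rotation":[0,0,0],"fingers":1},{"linear":[0.01,0,-0.017],"rotation":[0,0,0],"fingers":1},{"linear":[0,0,0],"rotation":[0,0,0],"fingers":1},{"linear":[0,0,0],"rotation":[0,0,0],"fingers":1}])

```text
time_s: 6.9
position: [0.5128, 0.0459, 0.2023]
orientation: [3.032, -0.075, 0.79]
force: [0.3, -0.1, -0.7]
width: 0.656
```

```bash
python3 plan.py .06; python3 snap.py w9; python3 fitw.py w9; python3 fitw.py w8 w9
```

```text
t 6.9 F [ 0.3 -0.1 -0.7] tau [ 0.1   0.57 -0.  ] w 0.656
pos err in tool frame mm [  2.76 -12.99  -1.63]  rot mrad [ -5.5 -13.5  11.1]
linear [0.0027 0.0172 0.0037] rot [-0.0009 -0.0022  0.0018] dp [0.0021 0.0129 0.0028] j [ 0.34 -0.06 -0.65  2.32  0.34  0.41 -2.22]
6.9 [0.51277675 0.04589506 0.20230261] [ 0.30690484 -0.07067738 -0.74992384] [ 0.09735022  0.56570038 -0.00275802] 0.655592135834756
[[ 0.8717 -0.0479  0.4877]
 [-0.0442 -0.9988 -0.0191]
 [ 0.488  -0.0049 -0.8728]]
[ 0.344 -0.058 -0.65   2.317  0.343  0.411 -2.218]
[ 0.57834  0.05713  0.09376 -0.0371   0.00391] rms mm 0.326103927366054 [[243, 146], [248, 0], [247, 136]]
[ 0.57836  0.0572   0.09354 -0.037    0.00394] rms mm 0.41265306297704885 [[209, 71], [188, 0], [199, 81], [243, 145], [248, 0], [247, 137]]
```

View pics/w9.png

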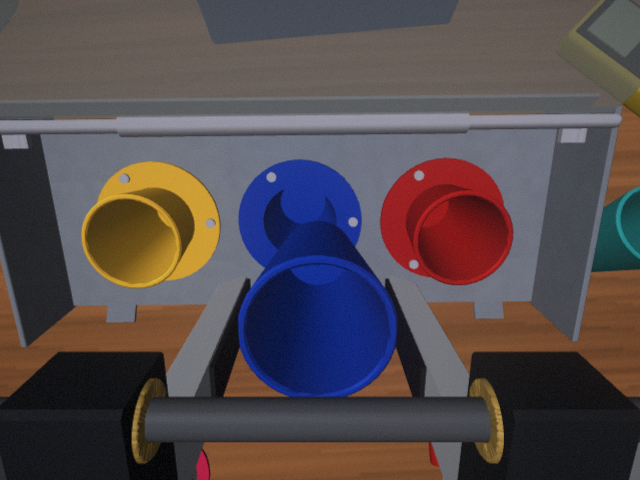

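```bash
sed -i 's/^C=.*/C=np.array([.5782,.0572,.0938]); yaw=-.037/' plan.py; python3 plan.py .04
```

```text
t 6.95 F [ 0.2  0.3 -1.6] tau [ 0.01  0.55 -0.  ] w 0.655
pos err in tool frame mm [  2.94 -12.97  18.95]  rot mrad [ -5.2 -13.2  11. ]
linear [ 0.0167  0.0167 -0.0199] rot [-0.0008 -0.0021  0.0017] dp [ 0.0125  0.0125 -0.0149] j [ 0.34 -0.06 -0.65  2.32  0.34  0.41 -2.22]
```

Call:
play_rows(motion=[{"linear":[0.003,0.009,0.003],"rotation":[-0.0005,-0.0012,0.001],"fingers":1},{"linear":[0.003,0.006,0],"rotation":[-0.0003,-0.0008,0.0007],"fingers":1},{"linear":[0.005,0,-0.01],"rotation":[0,0,0],"fingers":1},{"linear":[0.005,0,-0.01],"rotation":[0,0,0],"fingers":1},{"linear":[0,0,0],"rotation":[0,0,0],"fingers":1}])

```text
time_s: 7.45
position: [0.5265, 0.0592, 0.1935]
orientation: [3.021, -0.052, 0.822]
force: [1.2, -0.0, -1.5]
width: 0.655
```

```bash
python3 plan.py .03
```

```text
t 7.45 F [ 1.2 -0.  -1.5] tau [0.07 0.62 0.07] w 0.655
pos err in tool frame mm [-4.05  0.89 14.49]  rot mrad [ 1.8  7.8 -2.4]
linear [ 0.0049 -0.0014 -0.0194] rot [ 0.0003  0.0012 -0.0004] dp [ 0.0037 -0.001  -0.0146] j [ 0.34 -0.01 -0.69  2.31  0.52  0.39 -2.39]
```

Call:
play_rows(motion=[{"linear":[0.0025,-0.0007,-0.009],"rotation":[0.0002,0.0007,-0.0002],"fingers":1},{"linear":[0.0025,-0.0007,-0.009],"rotation":[0.0001,0.0005,-0.0002],"fingers":1},{"linear":[0,0,0],"rotation":[0,0,0],"fingers":1}])

```text
time_s: 7.75
position: [0.5309, 0.0594, 0.182]
orientation: [3.023, -0.053, 0.816]
force: [-0.1, -1.0, -1.5]
width: 0.659
```

```bash
python3 plan.py .02; python3 snap.py w10; python3 fitw.py w10
```

```text
t 7.75 F [-0.1 -1.  -1.5] tau [0.06 0.6  0.  ] w 0.659
pos err in tool frame mm [-2.04  1.27 12.36]  rot mrad [ 0.7  3.5 -1.9]
linear [ 0.0058 -0.0019 -0.0156] rot [ 0.0001  0.0006 -0.0003] dp [ 0.0044 -0.0014 -0.0117] j [ 0.34  0.02 -0.7   2.32  0.59  0.38 -2.47]
7.75 [0.53085394 0.05941941 0.181979  ] [-0.12822152 -1.0101678  -1.51415613] [6.39580915e-02 6.01015130e-01 3.47960072e-04] 0.6589489811109867
[[ 8.637e-01 -3.510e-02  5.027e-01]
 [-3.010e-02 -9.994e-01 -1.810e-02]
 [ 5.031e-01  5.000e-04 -8.642e-01]]
[ 0.337  0.021 -0.697  2.316  0.594  0.376 -2.471]
[ 0.57829  0.05714  0.09393 -0.03701  0.00374] rms mm 0.3126062190526994 [[260, 161], [253, 0], [261, 161]]
```

View pics/w10.png

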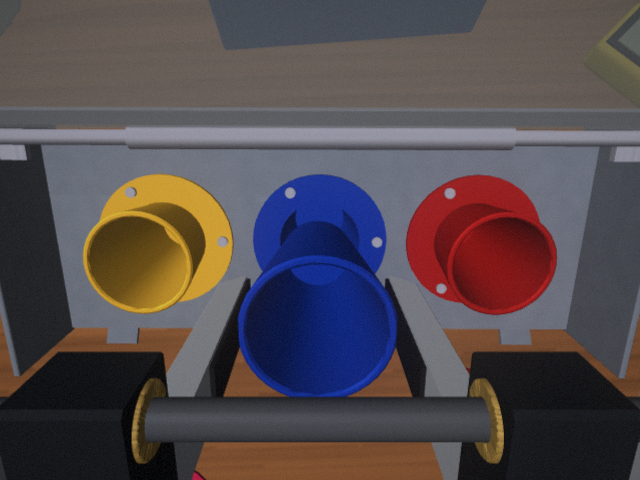

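Call:
play_rows(motion=[{"linear":[-0.01,0,0.018],"rotation":[0,0,0],"fingers":1},{"linear":[-0.01,0,0.018],"rotation":[-0.0112,0.0004,0.0194],"fingers":1},{"linear":[-0.01,0,0.018],"rotation":[-0.0112,0.0004,0.0194],"fingers":1},{"linear":[0,0,0],"rotation":[-0.0112,0.0004,0.0194],"fingers":1},{"linear":[0,0,0],"rotation":[-0.0112,0.0004,0.0194],"fingers":1},{"linear":[0,0,0],"rotation":[-0.0112,0.0004,0.0194],"fingers":1},{"linear":[0,0,0],"rotation":[-0.0112,0.0004,0.0194],"fingers":1}])

```text
time_s: 8.5
position: [0.5092, 0.0617, 0.2275]
orientation: [2.604, 1.121, 0.704]
force: [0.4, -0.2, -0.1]
width: 0.657
```

```bash
python3 plan.py .06
```

```text
t 8.5 F [ 0.4 -0.2 -0.1] tau [-0.04  0.53 -0.  ] w 0.657
pos err in tool frame mm [-5.99  2.74 22.61]  rot mrad [ 422.3   -3.7 -735.4]
linear [ 0.008  -0.0039 -0.0301] rot [ 0.0672 -0.0006 -0.117 ] dp [ 0.006  -0.003  -0.0226] j [ 0.24 -0.11 -0.58  2.31  0.3   0.44 -1.34]
```

Call:
play_rows(motion=[{"linear":[0.001,0,-0.002],"rotation":[-0.0112,0.0004,0.0194],"fingers":1},{"linear":[0,0,0],"rotation":[-0.0112,0.0004,0.0194],"fingers":1},{"linear":[0,0,0],"rotation":[-0.0112,0.0004,0.0194],"fingers":1},{"linear":[0,0,0],"rotation":[-0.0112,0.0004,0.0194],"fingers":1},{"linear":[0,0,0],"rotation":[-0.0112,0.0004,0.0194],"fingers":1},{"linear":[0,0,0],"rotation":[-0.0112,0.0004,0.0194],"fingers":1},{"linear":[0,0,0],"rotation":[-0.0112,0.0004,0.0194],"fingers":1},{"linear":[0,0,0],"rotation":[-0.0112,0.0004,0.0194],"fingers":1}])

```text
time_s: 9.3
position: [0.5097, 0.0646, 0.2333]
orientation: [1.45, 2.244, 0.394]
force: [-1.2, 0.2, -1.0]
width: 0.657
```

```bash
sed -i 's/M=Z@np.array(\[\[c,0,s\],\[0,-1,0\],\[s,0,-c\]\])/M=Z@np.array([[-c,0,s],[0,1,0],[-s,0,-c]])/' plan.py; python3 plan.py .06
```

```text
t 9.3 F [-1.2  0.2 -1. ] tau [-0.02  0.47  0.02] w 0.657
pos err in tool frame mm [11.23 -4.1  27.46]  rot mrad [-575.8   14.   956.2]
linear [ 0.0051 -0.0057 -0.0392] rot [-0.0916  0.0022  0.1522] dp [ 0.0039 -0.0042 -0.0294] j [ 0.06 -0.12 -0.4   2.31  0.29  0.47 -0.16]
```

Call:
play_rows(motion=[{"linear":[0.0005,-0.0007,-0.002],"rotation":[-0.0115,0.0003,0.0192],"fingers":1},{"linear":[0.0005,-0.0007,-0.002],"rotation":[-0.0115,0.0003,0.0192],"fingers":1},{"linear":[0.0005,-0.0007,-0.002],"rotation":[-0.0115,0.0003,0.0192],"fingers":1},{"linear":[0.0005,-0.0007,-0.002],"rotation":[-0.0115,0.0003,0.0192],"fingers":1},{"linear":[0,-0.0007,-0.002],"rotation":[-0.0115,0.0003,0.0192],"fingers":1},{"linear":[0,0,-0.002],"rotation":[-0.0115,0.0003,0.0192],"fingers":1},{"linear":[0,0,-0.002],"rotation":[-0.0115,0.0003,0.0192],"fingers":1},{"linear":[0,0,0],"rotation":[-0.01,0.0003,0.016],"fingers":1},{"linear":[0,0,0],"rotation":[0,0,0],"fingers":1},{"linear":[0,0,0],"rotation":[0,0,0],"fingers":1}])

```text
time_s: 10.3
position: [0.5108, 0.0658, 0.2312]
orientation: [-0.003, 2.614, -0.012]
force: [-0.1, -0.8, -0.4]
width: 0.657
```

```bash
python3 plan.py .06; python3 snap.py w11; python3 fitw.py w11;python3 cupfit.py w11
```

```text
t 10.3 F [-0.1 -0.8 -0.4] tau [ 0.04  0.47 -0.01] w 0.657
pos err in tool frame mm [11.11 -5.32 25.12]  rot mrad [  9.5   3.7 -36.9]
linear [ 0.0037 -0.0072 -0.0364] rot [ 0.0015  0.0006 -0.0059] dp [ 0.0027 -0.0054 -0.0273] j [-0.09 -0.12 -0.28  2.31  0.36  0.48  0.91]
10.3 [0.51081569 0.06581913 0.23119729] [-0.09359838 -0.84274824 -0.42595239] [ 0.04163232  0.46520971 -0.00699237] 0.6566092689784665
[[-8.641e-01  1.000e-04  5.034e-01]
 [-4.700e-03  1.000e+00 -8.200e-03]
 [-5.034e-01 -9.500e-03 -8.640e-01]]
[-0.094 -0.118 -0.279  2.31   0.36   0.48   0.912]
[ 0.57863  0.05733  0.09369 -0.0375   0.00383] rms mm 0.3595099692237787 [[234, 120], [244, 0], [237, 125]]
w11 [-0.0036  0.0019 -0.0138 -0.0199  0.069 ] 0.3362286599960222 289 3
```

View pics/w11.png

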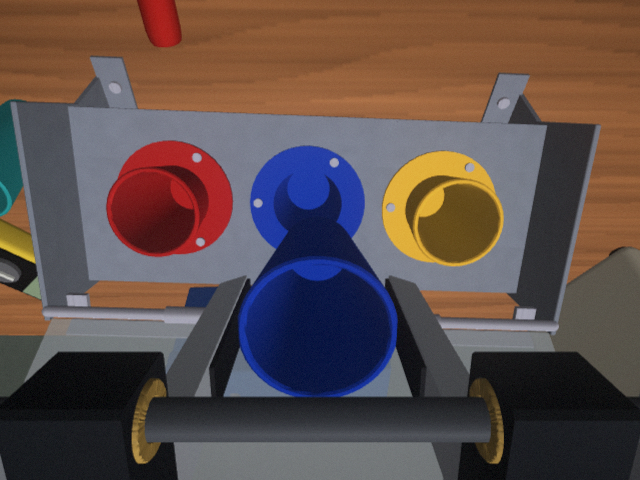

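```bash
sed -i 's/^C=.*/C=np.array([.5784,.0572,.0938]); yaw=-.0372/' plan.py; python3 plan.py .035
```

```text
t 10.35 F [-0.2  0.1 -0.6] tau [0.05 0.46 0.01] w 0.659
pos err in tool frame mm [10.98 -5.25 50.21]  rot mrad [  9.6   3.8 -37.1]
linear [ 0.0205 -0.0078 -0.0653] rot [ 0.0015  0.0006 -0.0059] dp [ 0.0154 -0.0058 -0.049 ] j [-0.09 -0.12 -0.28  2.31  0.36  0.48  0.91]
```

Call:
play_rows(motion=[{"linear":[0.004,-0.0026,-0.012],"rotation":[0.0005,0.0002,-0.002],"fingers":1},{"linear":[0.004,-0.0026,-0.012],"rotation":[0.0005,0.0002,-0.002],"fingers":1},{"linear":[0.004,-0.0026,-0.012],"rotation":[0.0005,0.0002,-0.0019],"fingers":1},{"linear":[0.004,0,-0.012],"rotation":[0,0,0],"fingers":1},{"linear":[0.004,0,-0.012],"rotation":[0,0,0],"fingers":1},{"linear":[0,0,0],"rotation":[0,0,0],"fingers":1}])

```text
time_s: 10.95
position: [0.5267, 0.06, 0.1868]
orientation: [0.075, 2.614, -0.004]
force: [-0.1, -1.0, -0.4]
width: 0.662
```

```bash
python3 plan.py .03;python3 plan.py .01
```

```text
t 10.95 F [-0.1 -1.  -0.4] tau [ 0.06  0.46 -0.03] w 0.662
pos err in tool frame mm [ 2.72 -0.03  8.74]  rot mrad [-11.4   3.5  17.2]
linear [ 0.0027 -0.0001 -0.0119] rot [-0.0018  0.0006  0.0027] dp [ 0.002  -0.0001 -0.0089] j [-0.06 -0.02 -0.31  2.34  0.54  0.38  0.68]
t 10.95 F [-0.1 -1.  -0.4] tau [ 0.06  0.46 -0.03] w 0.662
pos err in tool frame mm [ 2.72 -0.03 28.74]  rot mrad [-11.4   3.5  17.2]
linear [ 0.016  -0.0006 -0.035 ] rot [-0.0018  0.0006  0.0027] dp [ 0.012  -0.0005 -0.0262] j [-0.06 -0.02 -0.31  2.34  0.54  0.38  0.68]
```

Call:
play_rows(motion=[{"linear":[0.002,0,-0.0065],"rotation":[-0.0009,0.0003,0.0013],"fingers":1},{"linear":[0.0035,0,-0.0065],"rotation":[-0.0009,0.0003,0.0013],"fingers":1},{"linear":[0.0035,0,-0.0065],"rotation":[0,0,0],"fingers":1},{"linear":[0.0035,0,-0.0065],"rotation":[0,0,0],"fingers":1},{"linear":[0,0,0],"rotation":[0,0,0],"fingers":1}])

```text
time_s: 11.45
position: [0.5373, 0.06, 0.1673]
orientation: [0.053, 2.616, -0.012]
force: [0.2, 0.7, -0.6]
width: 0.656
```

```bash
python3 plan.py .005;python3 snap.py w12; python3 fitw.py w12
```

```text
t 11.45 F [ 0.2  0.7 -0.6] tau [0.12 0.46 0.03] w 0.656
pos err in tool frame mm [ 2.07 -0.5  11.56]  rot mrad [-1.3  1.2  2.6]
linear [ 0.0053 -0.0009 -0.0147] rot [-0.0002  0.0002  0.0004] dp [ 0.004  -0.0007 -0.0111] j [-0.06  0.04 -0.3   2.34  0.65  0.35  0.59]
11.45 [0.53727161 0.06003392 0.16731042] [ 0.17446968  0.72248227 -0.57572449] [0.12326213 0.46030185 0.02681858] 0.6562554231241966
[[-0.8647  0.0398  0.5007]
 [ 0.0351  0.9992 -0.0188]
 [-0.501   0.0013 -0.8654]]
[-0.065  0.037 -0.304  2.337  0.654  0.348  0.593]
[ 0.57845  0.05724  0.09399 -0.03746  0.00352] rms mm 0.27916095371503485 [[273, 175], [269, 0], [273, 177]]
```

View pics/w12.png

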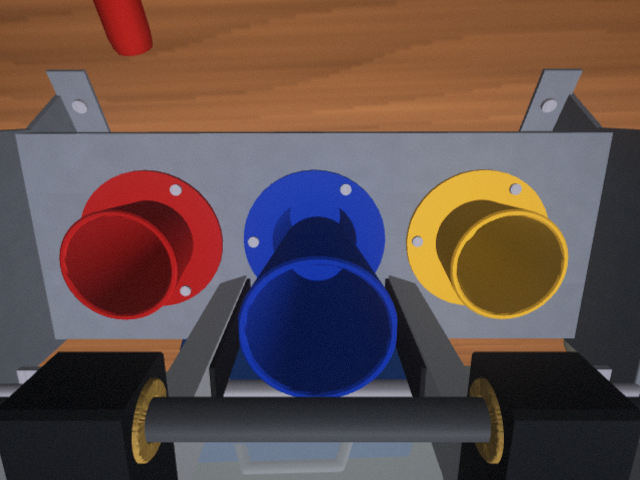

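Call:
play_rows(motion=[{"linear":[-0.0015,-0.0006,-0.0025],"rotation":[-0.0002,0.0002,0.0003],"fingers":1},{"linear":[0.002,0,-0.0055],"rotation":[0,0,0],"fingers":1},{"linear":[0.0028,0,-0.0055],"rotation":[0,0,0],"fingers":1},{"linear":[0.0028,0,-0.0055],"rotation":[0,0,0],"fingers":1},{"linear":[0,0,0],"rotation":[0,0,0],"fingers":1}])

```text
time_s: 12.0
position: [0.5423, 0.0597, 0.1528]
orientation: [0.05, 2.616, -0.013]
force: [-0.2, -0.4, -0.2]
width: 0.66
```

```bash
python3 plan.py -.015
```

```text
t 12.0 F [-0.2 -0.4 -0.2] tau [0.08 0.41 0.  ] w 0.66
pos err in tool frame mm [-0.79 -0.34 16.48]  rot mrad [-0.3  1.2  0.7]
linear [ 0.0119 -0.0009 -0.0185] rot [-0.0001  0.0002  0.0001] dp [ 0.0089 -0.0007 -0.0139] j [-0.08  0.07 -0.29  2.34  0.75  0.32  0.5 ]
```

Call:
play_rows(motion=[{"linear":[0.0032,-0.0004,-0.0041],"rotation":[0,0.0001,0],"fingers":1},{"linear":[0.003,-0.0003,-0.0046],"rotation":[0,0,0],"fingers":1},{"linear":[0.003,-0.0001,-0.0046],"rotation":[0,0,0],"fingers":1},{"linear":[0.003,-0.0001,-0.0046],"rotation":[0,0,0],"fingers":1},{"linear":[0,0,0],"rotation":[0,0,0],"fingers":1}])

```text
time_s: 12.5
position: [0.5524, 0.059, 0.1382]
orientation: [0.05, 2.617, -0.013]
force: [-0.1, -0.0, -1.0]
width: 0.659
```

```bash
python3 plan.py -.03; python3 snap.py w13; python3 fitw.py w13; python3 cupfit.py w12 w13
```

```text
t 12.5 F [-0.1 -0.  -1. ] tau [0.1  0.42 0.05] w 0.659
pos err in tool frame mm [ 0.64 -0.02 13.78]  rot mrad [-0.4  0.5  0.7]
linear [ 0.0084 -0.0003 -0.0163] rot [-0.0001  0.0001  0.0001] dp [ 0.0063 -0.0003 -0.0123] j [-0.09  0.11 -0.27  2.34  0.85  0.3   0.41]
12.5 [0.552398   0.05898472 0.13820325] [-0.09223072 -0.01190862 -0.97097447] [0.10448201 0.42397892 0.04822071] 0.6587517596642741
[[-8.651e-01  3.790e-02  5.001e-01]
 [ 3.300e-02  9.993e-01 -1.860e-02]
 [-5.005e-01  5.000e-04 -8.658e-01]]
[-0.092  0.114 -0.269  2.338  0.846  0.297  0.414]
[ 0.57842  0.05724  0.0942  -0.03785  0.00334] rms mm 0.2979122547131681 [[303, 192], [276, 0], [306, 216]]
w12 [-0.0023  0.0006  0.0004 -0.005   0.0689] 0.36113312836341865 227 0
w13 [-0.0241  0.0021 -0.0148 -0.2308  0.0676] 0.44543268352835896 202 0
```

View pics/w13.png

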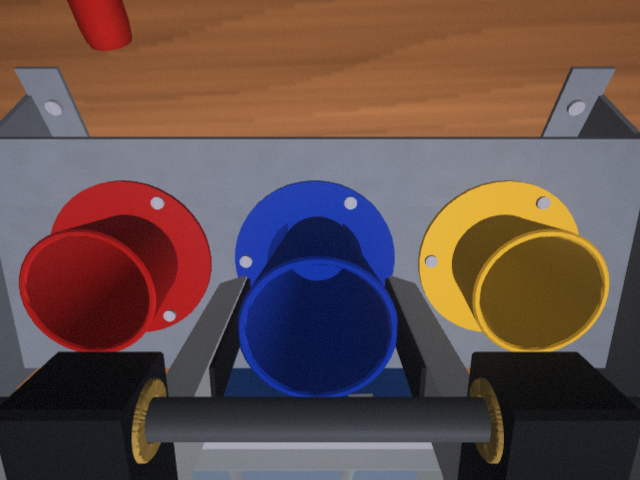

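Call:
play_rows(motion=[{"linear":[0.0016,-0.0001,-0.0044],"rotation":[0,0.0001,0],"fingers":1},{"linear":[0.0026,-0.0001,-0.0044],"rotation":[0,0,0],"fingers":1},{"linear":[0.0026,-0.0001,-0.0044],"rotation":[0,0,0],"fingers":1},{"linear":[0.0024,-0.0001,-0.004],"rotation":[0,0,0],"fingers":1},{"linear":[0,0,0],"rotation":[0,0,0],"fingers":1}])

```text
time_s: 13.05
position: [0.5599, 0.0587, 0.1245]
orientation: [0.05, 2.617, -0.013]
force: [0.1, 0.6, -1.5]
width: 0.658
```

```bash
python3 plan.py -.04
```

```text
t 13.05 F [ 0.1  0.6 -1.5] tau [0.11 0.45 0.01] w 0.658
pos err in tool frame mm [ 0.29 -0.04  8.21]  rot mrad [-0.6  0.3  0.6]
linear [ 0.0051 -0.0002 -0.0097] rot [-0.0001  0.      0.0001] dp [ 0.0038 -0.0002 -0.0073] j [-0.12  0.15 -0.24  2.34  0.95  0.28  0.32]
```

Call:
play_rows(motion=[{"linear":[0.0012,-0.0001,-0.0025],"rotation":[0,0,0],"fingers":1},{"linear":[0.0013,-0.0001,-0.0025],"rotation":[0,0,0],"fingers":1},{"linear":[0.0014,-0.0001,-0.0025],"rotation":[0,0,0],"fingers":1},{"linear":[0.0013,0,-0.0023],"rotation":[0,0,0],"fingers":1},{"linear":[0,0,0],"rotation":[0,0,0],"fingers":1}])

```text
time_s: 13.55
position: [0.564, 0.0579, 0.1165]
orientation: [0.05, 2.617, -0.014]
force: [0.3, -1.2, -0.5]
width: 0.657
```

```bash
python3 plan.py -.045; python3 snap.py w14; python3 fitw.py w14
```

```text
t 13.55 F [ 0.3 -1.2 -0.5] tau [-0.05  0.43 -0.08] w 0.657
pos err in tool frame mm [-0.11  0.59  4.17]  rot mrad [0.  0.1 1.4]
linear [ 0.0029  0.0007 -0.0047] rot [0.     0.     0.0002] dp [ 0.0022  0.0005 -0.0036] j [-0.13  0.17 -0.22  2.34  1.01  0.26  0.26]
13.55 [0.56401826 0.05794466 0.11651811] [ 0.25945808 -1.22880187 -0.5185283 ] [-0.04936145  0.43042751 -0.08018979] 0.656526083512217
[[-0.8653  0.0386  0.4997]
 [ 0.0334  0.9993 -0.0193]
 [-0.5001 -0.     -0.866 ]]
[-0.13   0.172 -0.221  2.336  1.009  0.264  0.257]
[ 0.57831  0.05717  0.09437 -0.03778  0.00294] rms mm 0.38800850545280924 [[308, 118], [274, 0], [364, 83]]
```

View pics/w14.png

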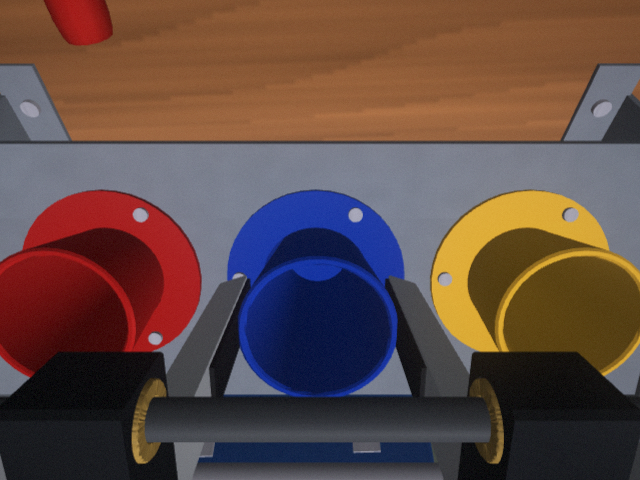

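Call:
play_rows(motion=[{"linear":[0.001,0.0006,-0.0016],"rotation":[0,0,0],"fingers":1},{"linear":[0.0011,0.0001,-0.0018],"rotation":[0,0,0],"fingers":1},{"linear":[0.0011,0,-0.0018],"rotation":[0,0,0],"fingers":1},{"linear":[0,0,0],"rotation":[0,0,0],"fingers":1}])

```text
time_s: 14.0
position: [0.5665, 0.0575, 0.1125]
orientation: [0.052, 2.617, -0.015]
force: [0.2, -2.1, -0.8]
width: 0.658
```

```bash
python3 plan.py -.05; python3 plan.py -.05
```

```text
t 14.0 F [ 0.2 -2.1 -0.8] tau [-0.41  0.44 -0.33] w 0.658
pos err in tool frame mm [0.03 0.98 4.46]  rot mrad [1.  0.1 3. ]
linear [ 0.003   0.0012 -0.0052] rot [0.0002 0.     0.0005] dp [ 0.0022  0.0009 -0.0039] j [-0.14  0.18 -0.21  2.33  1.04  0.26  0.22]
t 14.0 F [ 0.2 -2.1 -0.8] tau [-0.41  0.44 -0.33] w 0.658
pos err in tool frame mm [0.03 0.98 4.46]  rot mrad [1.  0.1 3. ]
linear [ 0.003   0.0012 -0.0052] rot [0.0002 0.     0.0005] dp [ 0.0022  0.0009 -0.0039] j [-0.14  0.18 -0.21  2.33  1.04  0.26  0.22]
```

Call:
play_rows(motion=[{"linear":[0,-0.0006,0],"rotation":[0,0,0],"fingers":1},{"linear":[0.0006,-0.0002,-0.0011],"rotation":[0,0,0],"fingers":1},{"linear":[0.0006,0,-0.0011],"rotation":[0,0,0],"fingers":1},{"linear":[0,0,0],"rotation":[0,0,0],"fingers":1}])

```text
time_s: 14.4
position: [0.5675, 0.0572, 0.1107]
orientation: [0.052, 2.617, -0.015]
force: [-0.8, -2.2, -1.0]
width: 0.649
```

```bash
python3 plan.py -.05;python3 snap.py w15
```

```text
t 14.4 F [-0.8 -2.2 -1. ] tau [-0.31  0.53 -0.27] w 0.649
pos err in tool frame mm [0.04 1.2  2.42]  rot mrad [0.6 0.2 2.4]
linear [ 0.0016  0.0015 -0.0028] rot [0.0001 0.     0.0004] dp [ 0.0012  0.0012 -0.0021] j [-0.14  0.19 -0.21  2.33  1.06  0.26  0.21]
14.4 [0.56750323 0.0572029  0.11074242] [-0.80994599 -2.22323571 -0.98034855] [-0.30969203  0.53218505 -0.26762211] 0.6488623413714164
[[-8.652e-01  3.960e-02  4.998e-01]
 [ 3.400e-02  9.992e-01 -2.030e-02]
 [-5.002e-01 -6.000e-04 -8.659e-01]]
[-0.141  0.188 -0.206  2.334  1.057  0.256  0.211]
```

View pics/w15.png

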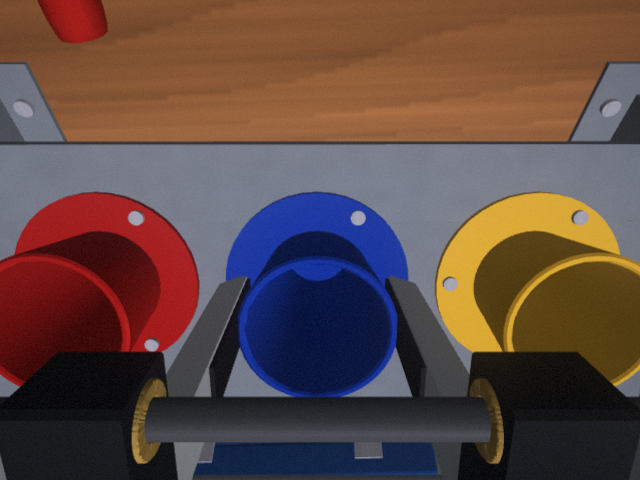

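Call:
play_rows(motion=[{"linear":[0,-0.0006,0],"rotation":[0,0,0],"fingers":1},{"linear":[0.0006,-0.0002,-0.0011],"rotation":[0,0,0],"fingers":1},{"linear":[0,0,0],"rotation":[0,0,0],"fingers":1}])

```text
time_s: 14.75
position: [0.568, 0.057, 0.11]
orientation: [0.051, 2.617, -0.014]
force: [-0.6, -1.5, -0.9]
width: 0.66
```

```bash
python3 plan.py -.05
```

```text
t 14.75 F [-0.6 -1.5 -0.9] tau [-0.25  0.49 -0.22] w 0.66
pos err in tool frame mm [0.13 1.36 1.47]  rot mrad [0.1 0.5 1.7]
linear [ 0.0009  0.0018 -0.0018] rot [0.     0.0001 0.0003] dp [ 0.0007  0.0013 -0.0013] j [-0.14  0.19 -0.2   2.33  1.06  0.25  0.21]
```

Call:
play_rows(motion=[{"linear":[0,-0.0008,0],"rotation":[0,0,0],"fingers":1},{"linear":[0.0006,-0.0002,-0.0011],"rotation":[0,0,0],"fingers":1},{"linear":[0,0,0],"rotation":[0,0,0],"fingers":1}])

```text
time_s: 15.05
position: [0.5684, 0.0569, 0.1091]
orientation: [0.05, 2.617, -0.013]
force: [0.2, -0.7, -0.1]
width: 0.656
```

```bash
python3 plan.py -.05; python3 snap.py w16
```

```text
t 15.05 F [ 0.2 -0.7 -0.1] tau [-0.04  0.57 -0.16] w 0.656
pos err in tool frame mm [0.05 1.47 0.54]  rot mrad [-0.4  0.6  0.6]
linear [ 0.0004  0.002  -0.0007] rot [-0.0001  0.0001  0.0001] dp [ 0.0003  0.0015 -0.0005] j [-0.14  0.19 -0.2   2.33  1.07  0.25  0.2 ]
15.05 [0.56843363 0.05689787 0.10912306] [ 0.20437237 -0.73758027 -0.14083275] [-0.04184965  0.57364368 -0.15522042] 0.6563321341676049
[[-8.651e-01  3.780e-02  5.001e-01]
 [ 3.290e-02  9.993e-01 -1.850e-02]
 [-5.005e-01  5.000e-04 -8.657e-01]]
[-0.142  0.192 -0.202  2.334  1.07   0.251  0.201]
```

Call:
play_rows(motion=[{"linear":[0.0005,-0.0002,-0.0009],"rotation":[0,0,0],"fingers":1},{"linear":[0,0,0],"rotation":[0,0,0],"fingers":1}])

```text
time_s: 15.3
position: [0.5686, 0.0569, 0.1086]
orientation: [0.049, 2.617, -0.013]
force: [-2.9, -0.2, 1.8]
width: 0.656
```

```bash
python3 plan.py -.05
```

```text
t 15.3 F [-2.9 -0.2  1.8] tau [-0.1   0.73 -0.09] w 0.656
pos err in tool frame mm [-0.05  1.5   0.  ]  rot mrad [-0.5  0.8  0.4]
linear [0.0001 0.002  0.    ] rot [-0.0001  0.0001  0.0001] dp [0.0001 0.0015 0.    ] j [-0.14  0.19 -0.2   2.33  1.08  0.25  0.2 ]
```

Call:
play_rows(motion=[{"linear":[-0.0005,0,0.0007],"rotation":[0,0,0],"fingers":1},{"linear":[0,0,0],"rotation":[0,0,0],"fingers":0.3},{"linear":[0,0,0],"rotation":[0,0,0],"fingers":0.3},{"linear":[0,0,0],"rotation":[0,0,0],"fingers":0.25},{"linear":[0,0,0],"rotation":[0,0,0],"fingers":0.15},{"linear":[0,0,0],"rotation":[0,0,0],"fingers":0.1}])

```text
time_s: 15.9
position: [0.5689, 0.0571, 0.1095]
orientation: [0.049, 2.616, -0.012]
force: [0.3, -0.9, -0.4]
width: 0.878
```

```bash
python3 plan.py -.05; python3 snap.py w17
```

```text
t 15.9 F [ 0.3 -0.9 -0.4] tau [0.08 0.35 0.06] w 0.878
pos err in tool frame mm [0.57 1.22 0.63]  rot mrad [-1.   1.5  0.2]
linear [-0.0002  0.0016 -0.0011] rot [-0.0002  0.0002  0.    ] dp [-0.0001  0.0012 -0.0008] j [-0.14  0.19 -0.2   2.33  1.07  0.25  0.2 ]
15.9 [0.5688529  0.05713519 0.10945547] [ 0.29474002 -0.88921698 -0.35333959] [0.08250175 0.35397315 0.05634899] 0.8780034979614928
[[-0.8646  0.0374  0.501 ]
 [ 0.0329  0.9993 -0.0179]
 [-0.5013  0.001  -0.8653]]
[-0.142  0.192 -0.202  2.334  1.072  0.25   0.2  ]
```

View pics/w17.png

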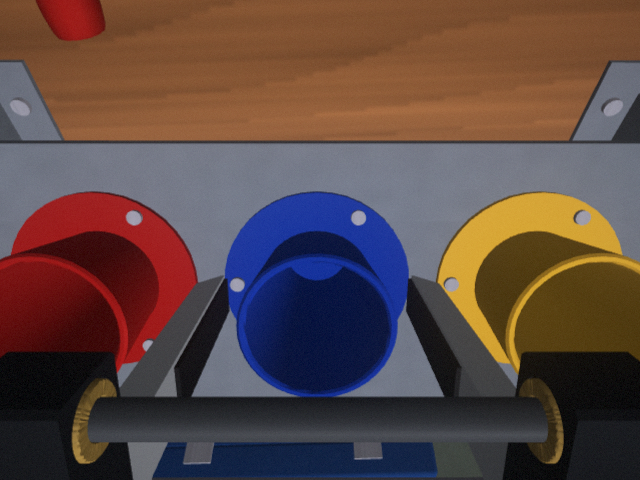

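Call:
play_rows(motion=[{"linear":[-0.0027,0.0001,0.0046],"rotation":[0,0,0],"fingers":0},{"linear":[-0.0053,0.0002,0.0092],"rotation":[0,0,0],"fingers":0},{"linear":[-0.01,0.0004,0.0173],"rotation":[0,0,0],"fingers":0},{"linear":[-0.0133,0.0005,0.023],"rotation":[0,0,0],"fingers":0},{"linear":[-0.0133,0.0005,0.023],"rotation":[0,0,0],"fingers":0},{"linear":[-0.02,0.0006,0.035],"rotation":[0,0,0],"fingers":0},{"linear":[-0.02,0.0006,0.035],"rotation":[0,0,0],"fingers":0},{"linear":[0,0,0],"rotation":[0,0,0],"fingers":0},{"linear":[0,0,0],"rotation":[0,0,0],"fingers":0}])

```text
time_s: 16.85
position: [0.5006, 0.0609, 0.2242]
orientation: [0.045, 2.619, -0.008]
force: [1.0, 0.0, -0.8]
width: 0.999
```

```bash
python3 plan.py .05; python3 snap.py w18
```

```text
t 16.85 F [ 1.   0.  -0.8] tau [0.08 0.33 0.02] w 0.999
pos err in tool frame mm [-1.300e+00 -3.000e-02  3.415e+01]  rot mrad [-2.7 -1.  -3.3]
linear [ 0.0242 -0.0009 -0.0386] rot [-0.0004 -0.0002 -0.0005] dp [ 0.0182 -0.0007 -0.0289] j [-0.03 -0.13 -0.34  2.33  0.35  0.47  0.88]
16.85 [0.50057142 0.06092938 0.22415782] [ 0.96218403  0.00723711 -0.83822287] [0.07759451 0.33044469 0.0229734 ] 0.9993470910989972
[[-0.866   0.0339  0.4989]
 [ 0.0307  0.9994 -0.0146]
 [-0.4991  0.0026 -0.8665]]
[-0.034 -0.125 -0.335  2.33   0.353  0.47   0.881]
```

View pics/w18.png

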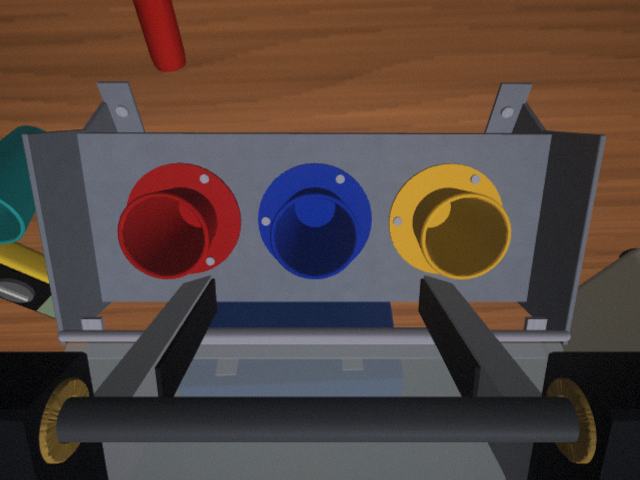

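```bash
cat > rims.py <<'E'
from h import *; import pickle,sys
from scipy.optimize import least_squares
name=sys.argv[1]
st,c=pickle.load(open(name+'.pkl','rb')); K,Rm,t=cam=wristcam(c,st); o=-Rm.T@t
C=np.array([.5784,.0572,.0938]); Z=R.from_euler('z',-.0375); y=Z.apply([0,1,0]);n0=Z.apply([-.5,0,.866]);x=np.cross(y,n0)
hsv=cv2.cvtColor(c["image"],cv2.COLOR_RGB2HSV);h=hsv[...,0];sat=hsv[...,1]>110
for col,off in(("y",.105),("b",0),("r",-.105)):
    m={"y":sat&(h>15)&(h<35),"b":sat&(h>105)&(h<130),"r":sat&((h<6)|(h>174))}[col].astype(np.uint8)
    m=cv2.morphologyEx(m,cv2.MORPH_CLOSE,np.ones((9,9),np.uint8))
    cs,_=cv2.findContours(m,cv2.RETR_EXTERNAL,cv2.CHAIN_APPROX_NONE)
    C0=C+off*y+.05*n0; u=proj(cam,C0)[0]
    ct=max(cs,key=lambda k:len(k) if abs(k[:,0].mean(0)-u).max()<60 else 0)[:,0].astype(float)
    D=(np.c_[ct,np.ones(len(ct))]@np.linalg.inv(K).T)@Rm
    def rr(q):
        Q=C0+q[0]*x+q[1]*y+q[2]*n0; s=((Q-o)@n0)/(D@n0); return np.linalg.norm(o+s[:,None]*D-Q,axis=1)-.0315
    q=np.zeros(3)
    for tol in(.003,.002,.0012,.001):
        a=np.abs(rr(q))<tol; a&=ct[:,1]>u[1]+5
        s=least_squares(lambda p:rr(p)[a],q,loss='soft_l1',f_scale=.0004); q=s.x
    print(col,(q*1e3).round(2),a.sum(),1e3*s.fun.std())
E
python3 rims.py w18
```

```text
y [-0.63 -0.25  1.32] 82 0.23544710307279448
b [-11.79   0.32  27.96] 107 0.4683232645648203
r [-0.88  0.88  1.84] 83 0.250167204541088
```

```bash
sed -i 's/<60 else/<35 else/' rims.py; python3 rims.py w18; python3 - <<'E'
import cv2
t=cv2.imread('pics/w18.png'); cv2.imwrite('pics/w18z.png',cv2.resize(t[150:300,100:530],None,fx=1.86,fy=1.86,interpolation=cv2.INTER_CUBIC))
E
```

```text
y [-0.63 -0.25  1.32] 82 0.23544710307279448
b [-11.79   0.32  27.96] 107 0.4683232645648203
r [-0.88  0.88  1.84] 83 0.250167204541088
```

View pics/w18z.png

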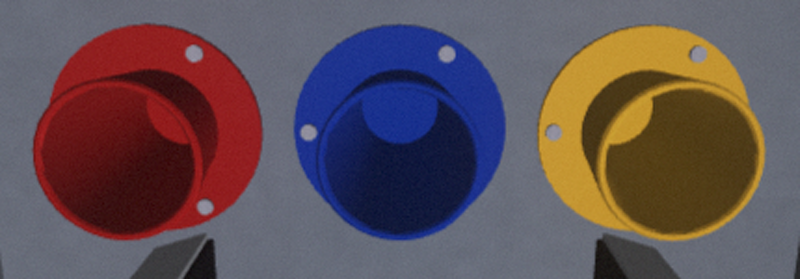

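```bash
python3 - <<'E'
import cv2,numpy as np
t=cv2.imread('pics/w18.png'); a=t[180:285,255:375];b=t[180:285,110:230]; b2=t[180:285,405:525]
o=np.hstack([cv2.resize(v,None,fx=2.2*1,fy=2.2,interpolation=cv2.INTER_CUBIC) for v in(b,a,b2)]); o=np.clip(o.astype(float)*1.8,0,255)
cv2.imwrite('pics/w18q.png',o.astype(np.uint8))
o=cv2.resize(a,None,fx=5.5,fy=5.5,interpolation=cv2.INTER_CUBIC); cv2.imwrite('pics/w18p.png',np.clip(o.astype(float)*1.8,0,255).astype(np.uint8))
E
```

```text
(no output)
```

View pics/w18p.png

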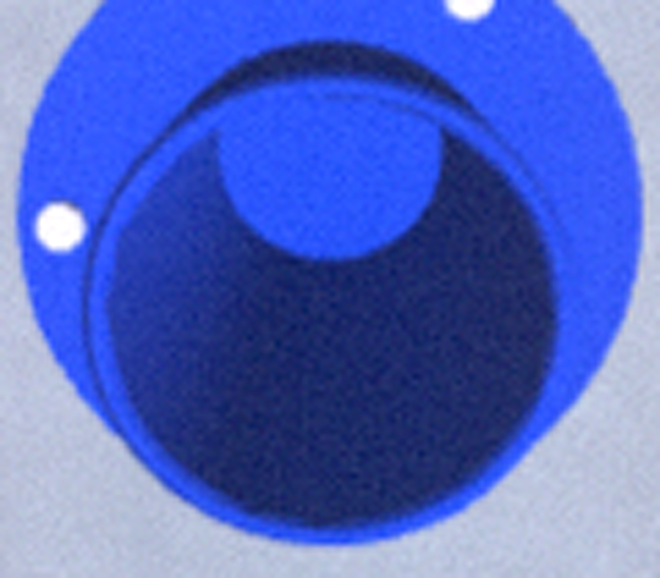

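View pics/w18q.png

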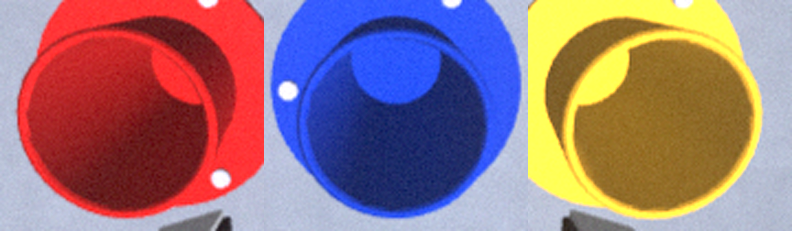

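```bash
python3 - <<'E'
from h import *; import pickle
st,c=pickle.load(open('w18.pkl','rb')); cam=wristcam(c,st)
C=np.array([.5784,.0572,.0938]); Z=R.from_euler('z',-.0375); y=Z.apply([0,1,0]);n=Z.apply([-.5,0,.866]);x=np.cross(y,n)
S=5.5; img=c["image"][180:285,255:375,::-1]; o=np.clip(cv2.resize(img,None,fx=S,fy=S,interpolation=cv2.INTER_CUBIC).astype(float)*1.8,0,255).astype(np.uint8)
th=np.linspace(0,2*np.pi,90)
for h,rad,col in((.0495,.0315,(0,255,255)),(.0495,.028,(0,255,0)),(.0045,.0455,(255,255,255))):
    P=C+h*n+rad*(np.cos(th)[:,None]*x+np.sin(th)[:,None]*y); p=(proj(cam,P)-[255,180]+.5)*S
    cv2.polylines(o,[p.astype(int)],True,col,1)
cv2.imwrite('pics/ov.png',o)
E
```

```text
(no output)
```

View pics/ov.png

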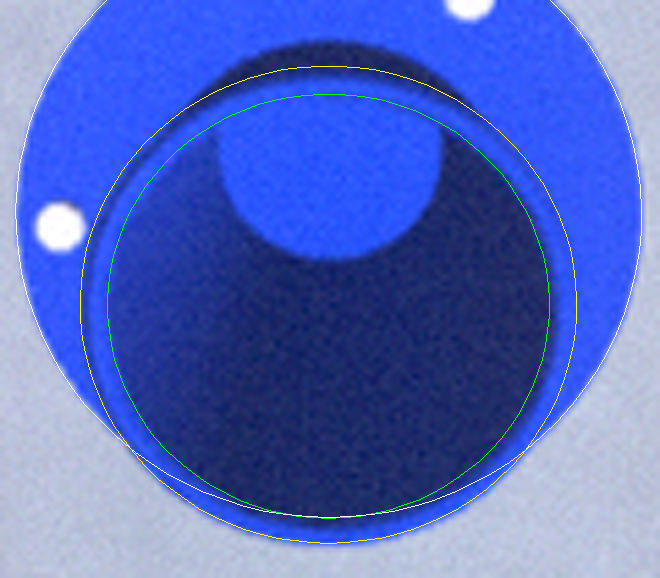

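Call:
play_rows(motion=[{"linear":[0,0,0.04],"rotation":[0.0005,0.0139,0],"fingers":0.5},{"linear":[0,0,0.05],"rotation":[0.0005,0.0139,0],"fingers":1},{"linear":[0,0,0.05],"rotation":[0.0005,0.0139,0],"fingers":1},{"linear":[0,0,0.05],"rotation":[0.0005,0.0139,0],"fingers":1},{"linear":[0,0,0.05],"rotation":[0.0005,0.0139,0],"fingers":1},{"linear":[0.02,0,0.04],"rotation":[0.0005,0.0139,0],"fingers":1},{"linear":[0.02,0,0],"rotation":[0,0,0],"fingers":1},{"linear":[0,0,0],"rotation":[0,0,0],"fingers":1}])

```text
time_s: 17.7
position: [0.529, 0.0586, 0.4313]
orientation: [-0.052, -3.101, -0.0]
force: [-0.5, 0.8, -1.7]
width: 0.36
```

```bash
python3 snap.py w19; python3 - <<'E'
from rig import r; import cv2,pickle
T=r.capture("top");S=r.capture("scene");pickle.dump((T,S),open('ts2.pkl','wb'))
cv2.imwrite('pics/t19.png',T["image"][:,:,::-1]);cv2.imwrite('pics/s19.png',S["image"][:,:,::-1])
E
```

```text
17.7 [0.52901412 0.05864841 0.43132863] [-0.50531843  0.84672555 -1.7009419 ] [ 0.07796967 -0.16367793  0.01649939] 0.359616191108316
[[-9.986e-01  3.370e-02 -3.980e-02]
 [ 3.370e-02  9.994e-01  7.000e-04]
 [ 3.980e-02 -6.000e-04 -9.992e-01]]
[-0.069  0.1   -0.172  1.55   0.007  1.531  1.296]
```

View pics/w19.png

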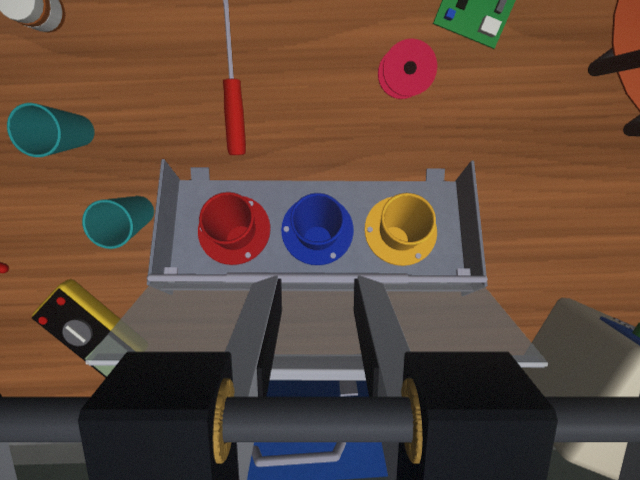

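View pics/s19.png

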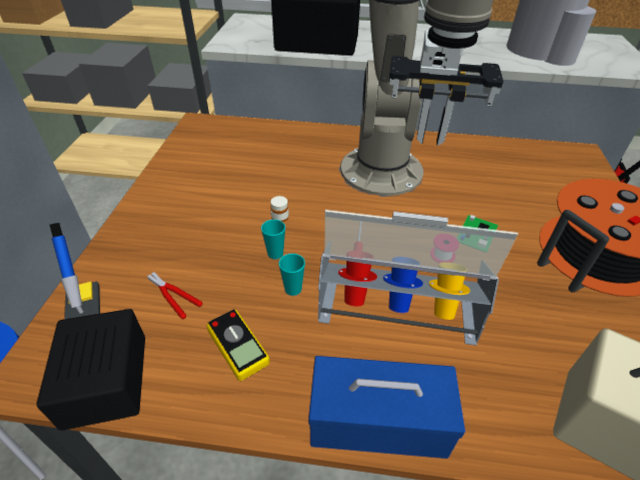

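```bash
python3 - <<'E'
from h import *; import pickle
st,c=pickle.load(open('w19.pkl','rb')); W=wristcam(c,st)
T,S=[cams(k) for k in pickle.load(open('ts2.pkl','rb'))]
print("rail",onz(W,(318,281),.18), "cover ends",[onz(W,p,.33) for p in((90,360),(545,363))])
print("edge mid W",[onz(W,(318,361),z) for z in(.3,.32,.34)])
def tri(a,b):
    (o1,d1),(o2,d2)=a,b; d1=d1/np.linalg.norm(d1);d2=d2/np.linalg.norm(d2)
    A=np.c_[d1,-d2]; s=np.linalg.lstsq(A,o2-o1,rcond=None)[0]; p,q=o1+s[0]*d1,o2+s[1]*d2; return (p+q)/2,np.linalg.norm(p-q)
t1=lambda u,v:(u/4+140-.375,v/4+140-.375); s1=lambda u,v:(u/3.6+310-.36,v/3.6+200-.36)
# outer top corners of cover: left(robot) corner: top crop (37,83), scene crop (748,122); right: top (728,120), scene (55,38)
print(tri(ray(T,t1(37,83)),ray(S,s1(748,122))),tri(ray(T,t1(728,120)),ray(S,s1(55,38))))
print(tri(ray(T,t1(37,83)),ray(W,(545,363))),tri(ray(T,t1(728,120)),ray(W,(90,360))))
E
```

```text
rail [0.61494433 0.05737671 0.18      ] cover ends [array([ 0.617079  , -0.11396636,  0.33      ]), array([0.63067232, 0.22719306, 0.33      ])]
edge mid W [array([0.64115917, 0.05631504, 0.3       ]), array([0.62936239, 0.05665534, 0.32      ]), array([0.61756561, 0.05699564, 0.34      ])]
(array([0.63772712, 0.23104508, 0.32173913]), np.float64(0.00099592772244359)) (array([ 0.62411369, -0.12273619,  0.32271405]), np.float64(0.0019980789438616285))
(array([0.63794464, 0.23301153, 0.31882958]), np.float64(0.001574066301882993)) (array([ 0.62479371, -0.12194967,  0.31686995]), np.float64(0.0005814975893846234))
```

Call:
play_rows(motion=[{"linear":[0.035,0,0],"rotation":[0,-0.003,0],"fingers":1},{"linear":[0.05,0,0],"rotation":[0,-0.003,0],"fingers":1},{"linear":[0.05,0,0],"rotation":[0,0,0],"fingers":1},{"linear":[0.05,0,0],"rotation":[0,0,0],"fingers":1},{"linear":[0.015,0,0],"rotation":[0,0,0],"fingers":1},{"linear":[0,0,0],"rotation":[0,0,0],"fingers":1},{"linear":[0,0,0],"rotation":[0,0,0],"fingers":1}])

```text
time_s: 18.55
position: [0.6746, 0.059, 0.4305]
orientation: [0.05, 3.141, -0.003]
force: [0.1, -0.6, 0.4]
width: 0.004
```

```bash
python3 snap.py w20
```

```text
18.55 [0.67462193 0.058955   0.43045943] [ 0.06634336 -0.60751801  0.40751574] [ 0.06811322 -0.13598399  0.01811866] 0.003729793702749815
[[-9.995e-01  3.160e-02  2.000e-04]
 [ 3.160e-02  9.995e-01 -1.900e-03]
 [-3.000e-04 -1.900e-03 -1.000e+00]]
[-0.08   0.337 -0.148  1.256  0.051  1.552  1.318]
```

View pics/w20.png

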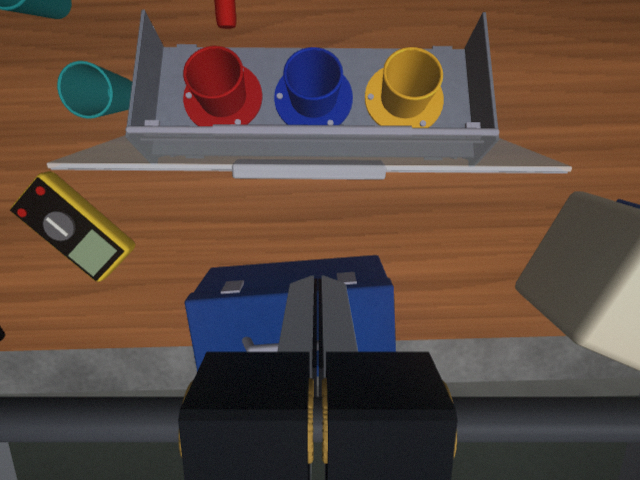

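Call:
play_rows(motion=[{"linear":[0,0,-0.02],"rotation":[0,0,0],"fingers":1},{"linear":[0.002,0,-0.04],"rotation":[0,0,0],"fingers":1},{"linear":[0.002,0,-0.04],"rotation":[0,0,0],"fingers":1},{"linear":[0.002,0,-0.04],"rotation":[0,0,0],"fingers":1},{"linear":[0.002,0,-0.03],"rotation":[0,0,0],"fingers":1},{"linear":[0,0,0],"rotation":[0,0,0],"fingers":1},{"linear":[0,0,0],"rotation":[0,0,0],"fingers":1}])

```text
time_s: 19.3
position: [0.673, 0.0592, 0.307]
orientation: [0.048, 3.131, -0.002]
force: [0.2, 1.1, 0.8]
width: 0.004
```

```bash
python3 snap.py w21
```

```text
19.3 [0.67300455 0.05915491 0.30697371] [0.19674479 1.10282366 0.76604776] [ 0.07547205 -0.12157704 -0.03015404] 0.004486085039949874
[[-0.9995  0.0305  0.01  ]
 [ 0.0305  0.9995 -0.0014]
 [-0.01   -0.0011 -0.9999]]
[-0.07   0.362 -0.156  1.476  0.061  1.298  1.308]
```

View pics/w21.png

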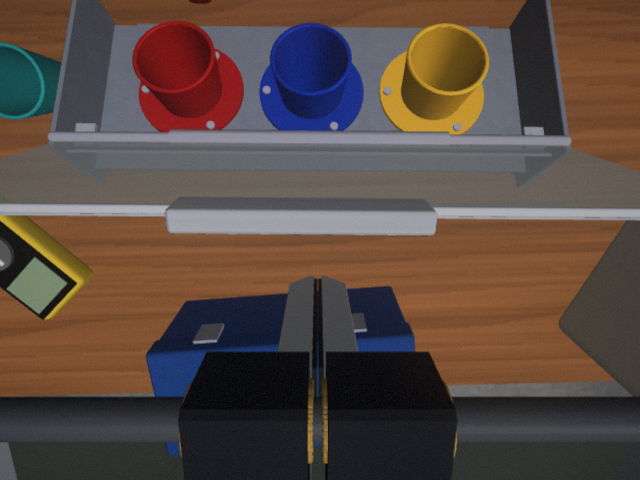

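```bash
python3 - <<'E'
import numpy as np
for th in (127,115,100,85,70,55,40,25,10,0,-5):
    a=np.radians(210-th); u=np.array([np.cos(a),np.sin(a)]); b=np.radians(120-th); n=np.array([np.cos(b),np.sin(b)])
    g=.006+.008*abs(n[0])+ (0 if n[1]>0 else .0)
    print(th,(np.array([.613,.18])+.125*u+g*n).round(3))
E
```

```text
127 [0.642 0.302]
115 [0.616 0.306]
100 [0.583 0.302]
85 [0.552 0.29 ]
70 [0.524 0.269]
55 [0.504 0.241]
40 [0.491 0.209]
25 [0.488 0.176]
10 [0.493 0.145]
0 [0.5   0.126]
-5 [0.505 0.117]
```

Call:
play_rows(motion=[{"linear":[-0.015,-0.002,-0.003],"rotation":[0,0,0],"fingers":1},{"linear":[-0.02,0,-0.002],"rotation":[0,0,0],"fingers":1},{"linear":[-0.02,0,0],"rotation":[0,0,0],"fingers":1},{"linear":[-0.02,0,0],"rotation":[0,0,0],"fingers":1},{"linear":[-0.02,0,0],"rotation":[0,0,0],"fingers":1},{"linear":[-0.02,0,-0.002],"rotation":[0,0,0],"fingers":1},{"linear":[0,0,0],"rotation":[0,0,0],"fingers":1}])

```text
time_s: 20.05
position: [0.5867, 0.0587, 0.3142]
orientation: [0.048, 3.114, 0.002]
force: [0.5, -0.6, -0.6]
width: 0.005
```

```bash
python3 snap.py w22
```

```text
20.05 [0.58668028 0.05867867 0.31419258] [ 0.49731521 -0.56673952 -0.62120169] [ 0.01030728 -0.12091925  0.03282785] 0.005447188009418998
[[-0.9992  0.0305  0.0275]
 [ 0.0305  0.9995  0.0011]
 [-0.0274  0.0019 -0.9996]]
[-0.064  0.199 -0.175  1.677  0.042  1.242  1.293]
```

View pics/w22.png

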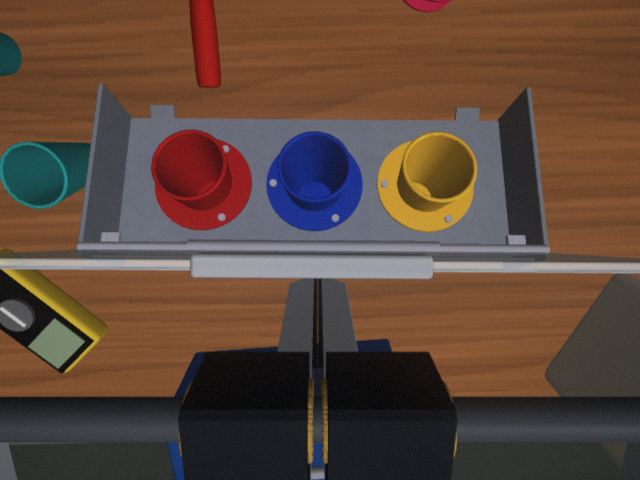

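Call:
play_rows(motion=[{"linear":[-0.02,0,-0.014],"rotation":[0,-0.002,0],"fingers":1},{"linear":[-0.022,0,-0.014],"rotation":[0,-0.002,0],"fingers":1},{"linear":[-0.02,0,-0.014],"rotation":[0,0,0],"fingers":1},{"linear":[-0.02,0,-0.016],"rotation":[0,0,0],"fingers":1},{"linear":[0,0,0],"rotation":[0,0,0],"fingers":1}])

```text
time_s: 20.6
position: [0.5301, 0.0596, 0.2751]
orientation: [0.048, 3.077, 0.007]
force: [1.4, 0.1, 0.3]
width: 0.006
```

```bash
python3 snap.py w23
```

```text
20.6 [0.53014087 0.05958251 0.27507604] [1.38638791 0.06745508 0.31973917] [ 0.04154344 -0.07550427 -0.02950286] 0.00584599143650077
[[-0.9975  0.0308  0.0637]
 [ 0.031   0.9995  0.0032]
 [-0.0636  0.0052 -0.998 ]]
[-0.064  0.105 -0.191  1.874  0.037  1.102  1.271]
```

View pics/w23.png

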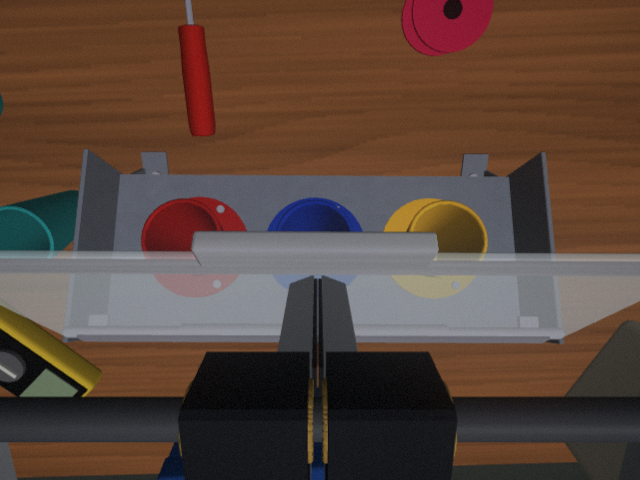

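Call:
play_rows(motion=[{"linear":[-0.018,0,-0.02],"rotation":[0,0.004,0],"fingers":1},{"linear":[-0.015,0,-0.02],"rotation":[0,0.004,0],"fingers":1},{"linear":[-0.01,0,-0.022],"rotation":[0,0.002,0],"fingers":1},{"linear":[-0.006,0,-0.022],"rotation":[0,0,0],"fingers":1},{"linear":[0,0,0],"rotation":[0,0,0],"fingers":1}])

```text
time_s: 21.15
position: [0.4941, 0.0599, 0.2091]
orientation: [-0.049, -3.138, -0.006]
force: [-1.3, -0.5, 0.5]
width: 0.005
```

```bash
python3 snap.py w24
```

```text
21.15 [0.49407432 0.05994972 0.20906398] [-1.27001692 -0.45524852  0.52822991] [ 0.03524686 -0.12949809  0.00038882] 0.004913880373305547
[[-0.9995  0.0315 -0.0033]
 [ 0.0315  0.9995  0.0042]
 [ 0.0034  0.004  -1.    ]]
[-0.066  0.144 -0.198  1.979  0.027  1.024  1.263]
```

View pics/w24.png

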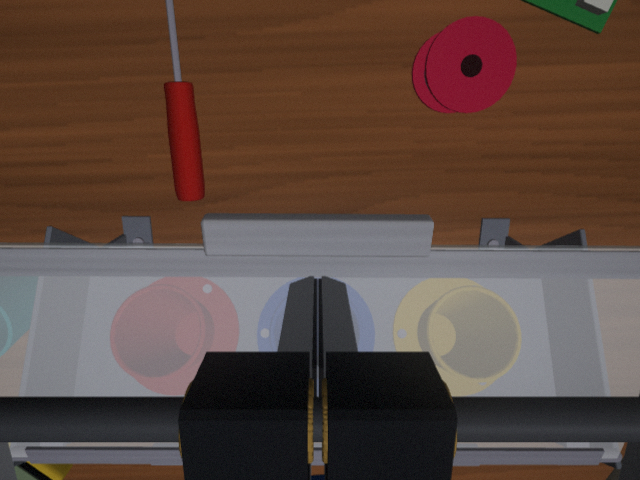

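Call:
play_rows(motion=[{"linear":[-0.004,0,-0.016],"rotation":[0,0,0],"fingers":1},{"linear":[-0.003,0,-0.02],"rotation":[0,0,0],"fingers":1},{"linear":[0.002,0,-0.02],"rotation":[0,0,0],"fingers":1},{"linear":[0.003,0,-0.016],"rotation":[0,0,0],"fingers":1},{"linear":[0,0,0],"rotation":[0,0,0],"fingers":1}])

```text
time_s: 21.7
position: [0.4942, 0.0601, 0.1537]
orientation: [-0.05, -3.141, -0.008]
force: [-0.0, 0.3, -0.6]
width: 0.008
```

```bash
python3 snap.py w25
```

```text
21.7 [0.49424951 0.06011614 0.15369753] [-0.04393159  0.30029964 -0.60561456] [ 0.04465721 -0.16445416  0.03322115] 0.008057459967617137
[[-9.995e-01  3.200e-02 -2.000e-04]
 [ 3.200e-02  9.995e-01  4.900e-03]
 [ 3.000e-04  4.900e-03 -1.000e+00]]
[-0.071  0.205 -0.198  2.039  0.045  0.9    1.246]
```

Call:
play_rows(motion=[{"linear":[0.003,0,-0.009],"rotation":[0,0,0],"fingers":1},{"linear":[0.003,0,-0.009],"rotation":[0,0,0],"fingers":1},{"linear":[0.002,0,-0.005],"rotation":[0,0,0],"fingers":1},{"linear":[0,0,0],"rotation":[0,0,0],"fingers":1}])

```text
time_s: 22.15
position: [0.5016, 0.0603, 0.137]
orientation: [0.05, 3.139, 0.008]
force: [-1.8, 0.3, -0.4]
width: 0.003
```

```bash
python3 snap.py w26
```

```text
22.15 [0.50163394 0.06027022 0.13695717] [-1.75605705  0.26102157 -0.43810037] [-0.00441788 -0.04096743  0.01722726] 0.002612292424209475
[[-0.9995  0.0321  0.0019]
 [ 0.0321  0.9995  0.0052]
 [-0.0017  0.0052 -1.    ]]
[-0.073  0.237 -0.195  2.042  0.054  0.865  1.241]
```

View pics/w26.png

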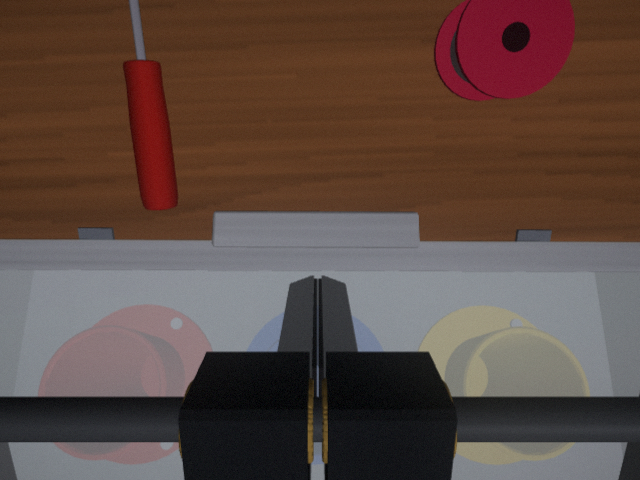

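Call:
play_rows(motion=[{"linear":[0,0,-0.004],"rotation":[0,0,0],"fingers":1},{"linear":[0,0,-0.004],"rotation":[0,0,0],"fingers":1},{"linear":[0,0,-0.004],"rotation":[0,0,0],"fingers":1}])

```text
time_s: 22.5
position: [0.5027, 0.0605, 0.1287]
orientation: [0.051, 3.137, 0.009]
force: [-3.1, -0.9, 20.3]
width: 0.003
```

```bash
python3 snap.py w27
```

```text
22.5 [0.50270959 0.06049956 0.12872834] [-3.10860886 -0.8686282  20.34569359] [-0.18804915  0.25301879 -0.02878209] 0.0032507768402449573
[[-0.9995  0.0322  0.0046]
 [ 0.0323  0.9995  0.0057]
 [-0.0044  0.0058 -1.    ]]
[-0.074  0.248 -0.195  2.049  0.058  0.844  1.237]
```

Call:
play_rows(motion=[{"linear":[0,0,0.005],"rotation":[0,0,0],"fingers":1},{"linear":[0,0,0.02],"rotation":[0,0,0],"fingers":1},{"linear":[0,0,0.05],"rotation":[0,0,0],"fingers":1},{"linear":[0,0,0.06],"rotation":[0,0,0],"fingers":1},{"linear":[0,0,0.06],"rotation":[0,0,0],"fingers":1},{"linear":[0,0,0.06],"rotation":[0,0,0],"fingers":1},{"linear":[0,0,0.06],"rotation":[0,0,0],"fingers":1},{"linear":[0,0,0],"rotation":[0,0,0],"fingers":1},{"linear":[0,0,0],"rotation":[0,0,0],"fingers":1}])

```text
time_s: 23.45
position: [0.499, 0.0602, 0.3739]
orientation: [0.049, 3.139, 0.009]
force: [-0.5, -0.1, -0.5]
width: 0.008
```

```bash
python3 snap.py w28; python3 - <<'E'
from rig import r; from h import *; import cv2,pickle
T=r.capture("top");S=r.capture("scene");pickle.dump((T,S),open('ts3.pkl','wb'))
cv2.imwrite('pics/t28.png',T["image"][:,:,::-1])
s=S["image"][:,:,::-1]; cv2.imwrite('pics/s28.png',cv2.resize(s[200:350,310:530],None,fx=3.6,fy=3.6,interpolation=cv2.INTER_CUBIC))
# predicted shut cover outline in wrist view
st,c=pickle.load(open('w28.pkl','rb')); im=c["image"][:,:,::-1].copy(); cam=wristcam(c,st)
Z=R.from_euler('z',-.0375); H=np.array([.613,.0559,.18])
for th in(0,4,8):
    t=np.radians(th); b=np.radians(120)-t; a=np.radians(210)-t
    u=np.array([np.cos(a),0,np.sin(a)]);n=np.array([np.cos(b),0,np.sin(b)])
    P=[H+Z.apply(.144*u+.006*n+[0,s*.178,0]) for s in(-1,1)]+[H+Z.apply(.158*u+[0,s*.05,0]) for s in(1,-1)]
    print(th,[ [x.round(1) for x in proj(cam,p)] for p in P])
E
```

```text
23.45 [0.49899762 0.06016558 0.37389101] [-0.54583118 -0.14601072 -0.49458637] [ 0.05091069 -0.10543579  0.00394355] 0.00777657626895504
[[-0.9995  0.0315  0.0026]
 [ 0.0315  0.9995  0.0056]
 [-0.0024  0.0057 -1.    ]]
[-0.06   0.034 -0.19   1.738  0.002  1.366  1.289]
0 [[array([144.8, 177.5])], [array([484.3, 179.6])], [array([361.8, 168.6])], [array([268.4, 168. ])]]
4 [[array([140.9, 174.6])], [array([488.2, 176.8])], [array([363. , 164.9])], [array([267.3, 164.2])]]
8 [[array([136.8, 172.2])], [array([492.4, 174.5])], [array([364.3, 161.6])], [array([266.1, 161. ])]]
```

View pics/w28.png

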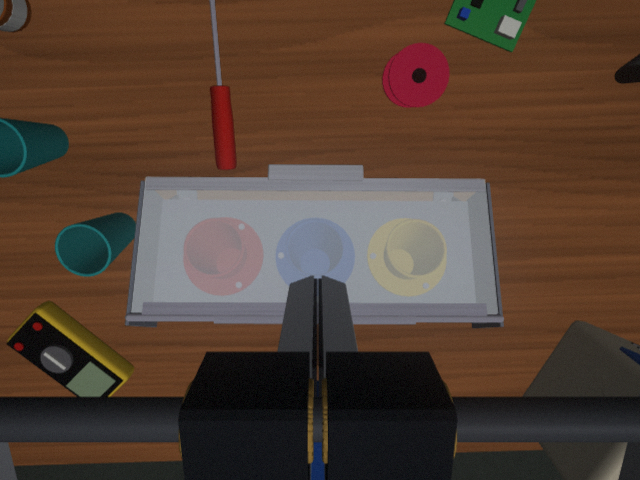

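View pics/s28.png

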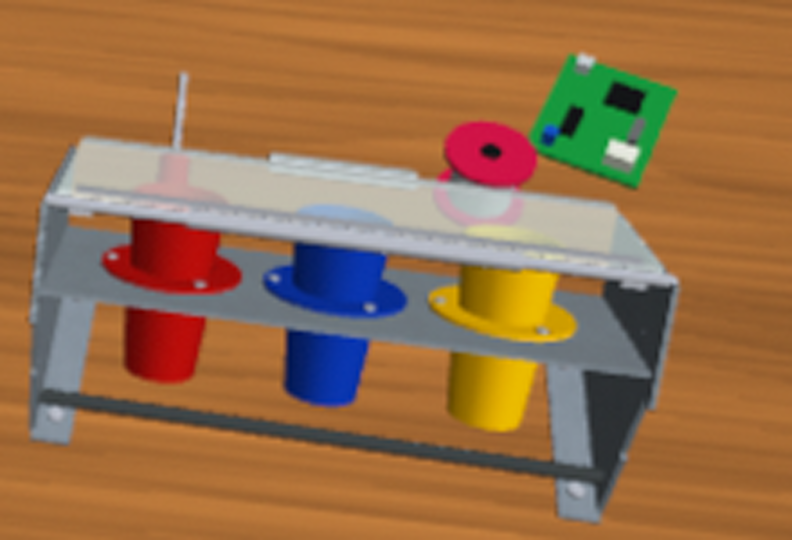

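View pics/t28.png

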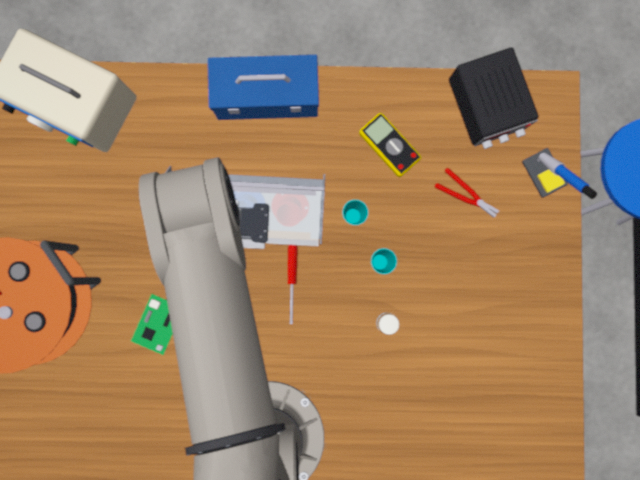

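```bash
python3 -c "
from rig import r
print(r.sign_off())"
```

```text
the job is handed in; nothing more can be done
None
```

The blue cup is in the blue holder and the dust cover is shut; I handed the job in at about 23.5 s, with the arm clear of everything.

**Cup:**
- I lowered the cup along the holder's 30° axis. Partway down I felt a sideways force of about 2 N and eased it off.
- I stopped at light contact, about 3 N, with the underside about 50–51 mm below the mouth. I then backed off a fraction of a millimetre and let go.
- In the wrist picture after letting go, the rim was within about 1 pixel of where a seated cup should be, and by eye level with the red and yellow rims.
- The camera fit of the blue rim's exact height did not work, because its outline merged with the flange. The seated depth therefore rests on the contact position, the overlay and that comparison by eye. I did not confirm it to the millimetre.

**Cover:**
- I pushed it over and down with the shut fingers until it met its stop, with about 20 N at the fingertips.
- In the last wrist picture its free corners are within about 2 pixels of the computed shut position.

**Other points:**
- Before inserting the cup I lifted it a little and turned the gripper half round, because the last joint was nearing its range limit.
- In the final pictures the other items and the turquoise cups that are in view look to be where they were. The arm hides part of the top view.

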